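Unlid the battery boxes and sort the trays into their carriers

TASK

Spare batteries have come in slip-lid boxes. Take the sticking lid off every box (the jig on the bench can hold the black tray down by its foot while you pull), put each lid back on the grey mat, open side down, and set each tray, upright, down on the floor of the white carrier that matches its length. Do not disturb the other things on the bench.

Things in the scene. Friction and masses are not known exactly. Their poses are not given: they have to be found in the camera images.
- tray_short: Inner part of the short box: black tray. Foot 88 x 76 x 8 mm (x, y, z) with a block 64 x 43 mm on it, block top 50 mm above the underside (battery fixed in it). Origin: centre of the underside; x along its length, z up. Sprung foam pads at the block's ends (standing out 7 mm) make the lid stick. About 0.13 kg; None if this box is absent.
- lid_short: Outer part of the short box: white lid 80 x 52 x 47 mm, open below. Origin: centre of its lower rim, on a closed box 8 mm above the tray's underside; x along its length. Pulling it off takes 3 to 5 N for the first 18 mm, more than the tray weighs: a box lifted by its lid comes up whole. 42 mm of lift frees it. 0.06 kg. With its tray absent it lies alone on the grey mat and may stay.
- carrier_short: Short carrier: loose shallow white open tray, outside 106 x 94 x 11 mm, walls and floor 3 mm; the short tray's foot fits in with 6 mm to spare all round. Stands on the blue mat (3 mm thick). Origin: centre of the underside, x along its length. 0.3 kg. All three carriers are always there.
- tray_medium: Inner part of the medium box: black tray. Foot 118 x 76 x 8 mm (x, y, z) with a block 94 x 43 mm on it, block top 50 mm above the underside (battery fixed in it). Origin: centre of the underside; x along its length, z up. Sprung foam pads at the block's ends (standing out 7 mm) make the lid stick. About 0.13 kg; None if this box is absent.
- lid_medium: Outer part of the medium box: white lid 110 x 52 x 47 mm, open below. Origin: centre of its lower rim, on a closed box 8 mm above the tray's underside; x along its length. Pulling it off takes 3 to 5 N for the first 18 mm, more than the tray weighs: a box lifted by its lid comes up whole. 42 mm of lift frees it. 0.06 kg. With its tray absent it lies alone on the grey mat and may stay.
- carrier_medium: Medium carrier: loose shallow white open tray, outside 136 x 94 x 11 mm, walls and floor 3 mm; the medium tray's foot fits in with 6 mm to spare all round. Stands on the blue mat (3 mm thick). Origin: centre of the underside, x along its length. 0.3 kg. All three carriers are always there.
- tray_long: Inner part of the long box: black tray. Foot 148 x 76 x 8 mm (x, y, z) with a block 124 x 43 mm on it, block top 50 mm above the underside (battery fixed in it). Origin: centre of the underside; x along its length, z up. Sprung foam pads at the block's ends (standing out 7 mm) make the lid stick. About 0.13 kg; None if this box is absent.
- lid_long: Outer part of the long box: white lid 140 x 52 x 47 mm, open below. Origin: centre of its lower rim, on a closed box 8 mm above the tray's underside; x along its length. Pulling it off takes 3 to 5 N for the first 18 mm, more than the tray weighs: a box lifted by its lid comes up whole. 42 mm of lift frees it. 0.06 kg. With its tray absent it lies alone on the grey mat and may stay.
- carrier_long: Long carrier: loose shallow white open tray, outside 166 x 94 x 11 mm, walls and floor 3 mm; the long tray's foot fits in with 6 mm to spare all round. Stands on the blue mat (3 mm thick). Origin: centre of the underside, x along its length. 0.3 kg. All three carriers are always there.
- jig: Fixed aluminium jig: two rails 90 mm long along its x, open at both ends, 82 mm apart, on the bare bench; flared mouth at -x (toward the robot, to x = -76 mm). Inward lips, 64 mm apart, underside 12 mm and top 19 mm up. A tray's foot slid along the bench from the mouth goes under both lips, which hold it down while the lid is pulled up. Origin: middle of the channel, at bench height.
- delivery_mat: Mid-grey mat, 250 x 370 x 3 mm, flat and fixed on the right of the bench; the closed boxes stand on it at the start. Origin: centre of the underside; y along its 370 mm side.
- alcohol: White plastic bottle, 64 mm across, 190 mm tall, a bystander. Origin at its underside's centre; leave it alone.
- pump: Blue square dispenser, 65 mm, 95 mm tall, a bystander. Origin at its underside's centre; leave it alone.
- tablet: Opened black tablet, 120 x 190 x 8 mm, lying beyond the jig, a bystander. Origin at its underside's centre; leave it alone.
- driver: Screwdriver, 150 mm long, a bystander. Origin at its underside's centre; leave it alone.
There are look-alikes about, which are no part of the job. Leave any purple look-alike of the lid_short alone.

How it is judged:
At the end, for the whole second after the job is handed in: Every tray present lies flat (within 0.1 rad) and still on the floor of the carrier of its own length, within 12 mm of its centre along each axis and 0.2 rad of its direction; every lid lies at rest, open side down, flat on the grey delivery mat, its centre within the mat's edges (x of tray_short in the frame of carrier_short between -0.012 and 0.012 m and y of tray_short in the frame of carrier_short between -0.012 and 0.012 m and z of tray_short in the frame of carrier_short below 0.007 m and angle between the x axis of tray_short and the x axis of carrier_short, either way round below 0.2 rad and angle between each of tray_short, tray_medium, tray_long's own z axis and vertical below 0.1 rad and linear speed of each of tray_short, lid_short, tray_medium, lid_medium, tray_long, lid_long below 0.02 m/s and x of lid_short in the frame of delivery_mat between -0.125 and 0.125 m and y of lid_short in the frame of delivery_mat between -0.185 and 0.185 m and angle between each of lid_short, lid_medium, lid_long's own z axis and vertical below 0.15 rad and height (world z) of each of lid_short, lid_medium, lid_long below 0.01 m and x of tray_medium in the frame of carrier_medium between -0.012 and 0.012 m and y of tray_medium in the frame of carrier_medium between -0.012 and 0.012 m and z of tray_medium in the frame of carrier_medium below 0.007 m and angle between the x axis of tray_medium and the x axis of carrier_medium, either way round below 0.2 rad and x of lid_medium in the frame of delivery_mat between -0.125 and 0.125 m and y of lid_medium in the frame of delivery_mat between -0.185 and 0.185 m and x of tray_long in the frame of carrier_long between -0.012 and 0.012 m and y of tray_long in the frame of carrier_long between -0.012 and 0.012 m and z of tray_long in the frame of carrier_long below 0.007 m and angle between the x axis of tray_long and the x axis of carrier_long, either way round below 0.2 rad and x of lid_long in the frame of delivery_mat between -0.125 and 0.125 m and y of lid_long in the frame of delivery_mat between -0.185 and 0.185 m); the robot touches nothing.
It fails at once if one of the bystanders (bottle, blue dispenser, tablet, screwdriver) is moved more than 4 cm (distance of any of alcohol, pump, tablet, driver from where it was at the start of the episode above 0.04 m).
Of tray_short, tray_medium, tray_long only 2 to 3 are there at a start; the rules pass over those that are not, and their reading is None.
At some moment in a run one of carrier_short, carrier_medium, carrier_long may be knocked a few centimetres aside while the robot is not near it.
Once in a run the grip may slacken for a moment while it holds something.
It also fails if it takes over 210 s, if anything falls off the work surface, if the arm or the gripper's body presses on something with over 40 N, if the wrist force passes 120 N, or if a joint passes its speed limit or range.

ROBOT

A 7-joint arm with a two-finger parallel gripper is mounted at the origin on the work surface. World frame = base frame: x ahead of the robot, y to its left, z up, the work surface at z = 0. Lengths are in m, angles in rad, forces in N, time in s.
With the tool pointing down it reaches from about 0.425 to 1.025 m from the base axis. Payload 9.4 kg.
Tool frame: the origin (TCP) lies midway between the tips of the shut fingers; the grasp point (between the pads) lies 19 mm behind it; z points along the fingers, y is the line along which they close (so a half turn about z gives the same grasp; the last joint's range is limited). The gripper opens to 93 mm and grips with 3 to 60 N. Pads are 15 mm wide; open, the fingers measure 128 mm over their backs; the gripper's body (75 mm by 188 mm) begins 65 mm behind the grasp point.
Start: joints at [1.229, 0.599, -0.003, 1.599, 0.002, 0.943, -0.08], TCP at [0.19, -0.7, 0.219] pointing down, gripper open.
Joint ranges: [-2.57, 2.57], [-0.35, 1.97], [-1.29, 1.29], [0.11, 2.56], [-1.05, 4.19], [0.11, 1.86], [-2.63, 2.63]. Speed limits (rad/s): [2.22, 2.22, 3.01, 3.01, 3.14, 3.14, 3.14].

INTERFACE

Orientations are given as [roll, pitch, yaw] about the fixed x, y, z axes, in that order (R = Rz(yaw) Ry(pitch) Rx(roll)).
In Python, from station import read_state, camera, camera_info, close_job gives the robot as it stands.
- The arm moves only by the tool servo_tool, never from a script. Its argument "rows" is a list of rows, each an object with "hand": the gripper's target within -1 to 1 (fully open at 1, half-way at 0, shut at -1); "offset": the shift along the tool's x, y, z each as a share of 0.04 m, from -1 to 1, a list of three; "delta_rot": the turn, a rotation vector about the tool's x, y, z each as a share of 90 degrees, from -1 to 1, a list of three. In form: [{"hand": hand, "offset": [tx, ty, tz], "delta_rot": [wx, wy, wz]}, ...]. A call has 1 to 8 rows; each row shifts and turns the commanded pose from where the row before left it, along the tool's axes as they then stand; what a row does not reach is not made up. A row lasts 1/8 s, in which the tool goes at most 62.5 mm and 10.7 degrees, less where a joint would pass 70% of its speed; a pose out of reach is approached as far as the arm can. A call with a number of a shift or a turn outside -1 to 1 is refused whole. A call with a gripper value outside its range is refused whole. The fingers move at their own pace and stop on an object; "squeeze" is the grip in N (left out, the last holds). Time passes only in rows, so rows that do not move let the fingers close. It gives the time, the measured TCP pose, the force, the opening and the grip force at its end, in the units of the state.
- read_state(): the state, without advancing time (a new reading comes with each control period).
- camera(name): name is "scene" or "top" or "wrist"; returns the picture (420x560x3 uint8, red, green, blue); there is no depth.
- camera_info(name): a dict with "fx", "fy", "cx", "cy" (pixels), "world_from_camera" (4x4, takes a point from camera to world coordinates). Camera axes: x right, y down, z forward; pixel columns grow to the right and rows downward; lengths in m; the calibration is good to about 2 mm. A picture is of the moment at which its call begins: read the wrist's pose just before it. camera_info takes no time and is no camera call; for the wrist camera it gives the pose at the moment of the call.
- close_job(): hands the job in; it is judged then, once.
The state is a dict: "t": time; "joint_positions": joint angles; "dq": joint speeds; "joint_torque": joint torques, N m; "tcp_pos": TCP position; "eef_rot": TCP orientation; "contact_force": force on the tool from outside, world axes, zero at the start; "moment": the same for the moment, N m; "finger_gap": finger opening in m; "gripper_force": force on a finger pad.
Only numpy, scipy, OpenCV 4.12 (cv2) and the standard library are available. Lean on these libraries where they do the work, as an engineer would, in place of code of your own. Each camera call takes 0.05 s, during which the arm holds its last target. There are 200 camera calls.

## Working session

There is one attempt and no reset: what is moved stays moved. The work goes in short steps, Python scripts to look and compute and a tool call to move; the robot and the scene stay as the last step left them, time stands still between calls to the robot, and variables do not carry over. Pictures are saved under pics/ and viewed, at most 14 in all, crops included, and the job is handed in when it is done.

Besides the shell and the picture viewer there is one more tool, called after "Call:" as name(argument=value, ...) on one line, values as JSON. servo_tool: Moves the arm, as the interface text tells. Shift numbers are shares of 0.04 m and turn numbers shares of 90 degrees, none past 1 either way. Its arguments: {"type":"object","properties":{"rows":{"type":"array"},"squeeze":{"type":"number"}},"required":["rows"]}

```bash
ls; mkdir -p pics; python3 - <<'E'
from station import *
import cv2,numpy as np
s=read_state();print(s)
for n in("top","scene"):
    cv2.imwrite(f"pics/{n}0.png",camera(n)[:,:,::-1]);print(n,camera_info(n))
print(camera_info("wrist"))
E
```

```text
pics
{'t': 0.0, 'joint_positions': array([ 1.22930619,  0.60013858, -0.00253945,  1.6001119 ,  0.00180901,
        0.94288252, -0.07978344]), 'dq': array([ 0.00061242,  0.00173205,  0.00044817,  0.00174715, -0.00227491,
        0.00021942, -0.00040795]), 'joint_torque': array([-9.21162427e-05, -7.65070152e+01,  1.49701651e+00, -2.52354670e+01,
       -5.25783270e-02,  1.67765399e-02,  1.44446753e-04]), 'tcp_pos': array([ 0.18959151, -0.69927857,  0.21775672]), 'eef_rot': array([-3.14006170e+00,  1.50635982e-04,  2.64867465e-01]), 'contact_force': array([-0.03126383,  0.59426218, -0.54562462]), 'moment': array([ 0.00537237, -0.0167777 , -0.04277704]), 'gripper_force': 0.0, 'finger_gap': 0.09265249714905016}
top {'fx': 427.6516669111362, 'fy': 427.6516669111362, 'cx': 274.9268832680373, 'cy': 201.51210142258932, 'world_from_camera': array([[-1.96997799e-02, -9.96604852e-01,  7.99417806e-02,
         4.72643033e-01],
       [-9.99805791e-01,  1.95929888e-02, -2.12012168e-03,
        -7.91494034e-02],
       [ 5.46625140e-04, -7.99680211e-02, -9.96797280e-01,
         1.30337691e+00],
       [ 0.00000000e+00,  0.00000000e+00,  0.00000000e+00,
         1.00000000e+00]])}
scene {'fx': 396.88699732727036, 'fy': 396.88699732727036, 'cx': 285.01508012846693, 'cy': 205.29774792367445, 'world_from_camera': array([[ 0.730998  ,  0.47818582, -0.48680617,  1.13147338],
       [ 0.68236642, -0.51668017,  0.51712441, -0.6279554 ],
       [-0.00424153, -0.7101971 , -0.70399012,  0.78727649],
       [ 0.        ,  0.        ,  0.        ,  1.        ]])}
{'fx': 344.05372460555793, 'fy': 344.05372460555793, 'cx': 272.4224058680253, 'cy': 205.07280858840568, 'world_from_camera': array([[ 0.26172053, -0.93331044, -0.24583324,  0.25732212],
       [-0.96514315, -0.25336045, -0.06562915, -0.68187498],
       [-0.00103205,  0.25444076, -0.96708781,  0.3846315 ],
       [ 0.        ,  0.        ,  0.        ,  1.        ]])}
```

View pics/top0.png

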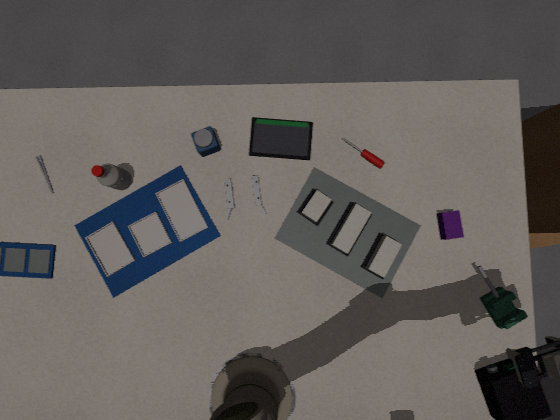

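View pics/scene0.png

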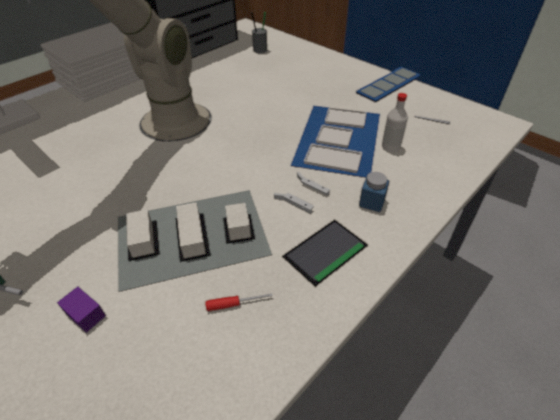

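The top view (image up = +x, right = -y) shows three boxes on the grey mat: short about (316,206), long (351,228), medium (383,255). The carriers on the blue mat are medium (110,249), short (152,234) and long (183,209). The jig is about (244,195), the tablet is beyond it, and the purple look-alike is at (450,225).

```bash
cat > h.py <<'E'
from station import *
import cv2,numpy as np
def proj(ci,uv,z):
    uv=np.atleast_2d(uv).astype(float);T=ci["world_from_camera"]
    d=np.c_[(uv[:,0]-ci["cx"])/ci["fx"],(uv[:,1]-ci["cy"])/ci["fy"],np.ones(len(uv))]@T[:3,:3].T
    return (T[:3,3]+d*((z-T[2,3])/d[:,2])[:,None])[:,:2]
def rects(mask,ci,z,amin):
    cs,_=cv2.findContours(mask.astype(np.uint8),cv2.RETR_EXTERNAL,cv2.CHAIN_APPROX_NONE)
    out=[]
    for c in cs:
        if cv2.contourArea(c)<amin: continue
        w=proj(ci,c[:,0],z);(x,y),(a,b),t=cv2.minAreaRect((w*1000).astype(np.float32))
        if a<b:a,b,t=b,a,t+90
        t=(t+90)%180-90
        out.append((c[:,0].mean(0).round(),round(x/1000,4),round(y/1000,4),round(a),round(b),round(t,1)))
    return out
def plan(x,y,z,yaw):
    """tool-frame shift (m) and turn (deg) after turning to yaw (tool down)"""
    s=read_state();p=s["tcp_pos"];w=s["eef_rot"][2]
    dt=(yaw-w+np.pi)%(2*np.pi)-np.pi
    d=np.array([x,y,z])-p;c,sn=np.cos(yaw),np.sin(yaw)
    o=np.array([c*d[0]+sn*d[1],sn*d[0]-c*d[1],-d[2]])/0.04
    print("t %.1f offset shares"%s["t"],o.round(3),"turn z share",round(-dt/(np.pi/2),4),"rows>=",abs(o).max().round(1),round(abs(np.degrees(dt))/10.6,1))
E
python3 - <<'E'
from h import *
ci=camera_info("top");im=cv2.imread("pics/top0.png");hsv=cv2.cvtColor(im,cv2.COLOR_BGR2HSV)
box=np.zeros(im.shape[:2],bool);box[160:300,270:425]=1
gray=im.max(2);print([int(im[r,c].max()) for r,c in((206,316),(228,351),(255,383),(190,300),(249,110),(234,152),(120,400))])
for th in(150,175,190):
  for r in rects((gray>th)&box&(cv2.pointPolygonTest is not None),ci,.058,150):print(th,r)
b=np.zeros_like(box);b[160:300,70:225]=1
blue=((hsv[...,1]>120)&(hsv[...,0]>100)&(hsv[...,0]<130)&b).astype(np.uint8)
cs,_=cv2.findContours(blue,cv2.RETR_EXTERNAL,cv2.CHAIN_APPROX_NONE);c=max(cs,key=cv2.contourArea)
m=cv2.drawContours(np.zeros_like(blue),[c],-1,1,-1)
for r in rects((m==1)&(blue==0),ci,.014,300):print("car",r)
cr=im[165:225,215:275];cv2.imwrite("pics/j0.png",cv2.resize(cr,None,fx=8,fy=8,interpolation=cv2.INTER_CUBIC))
print(proj(ci,[[244,195],[230,178],[256,176],[281,158],[281,118]],0.019))
E
```

```text
[129, 129, 129, 122, 128, 129, 125]
car (array([110., 249.]), 0.4445, 0.4162, 140, 100, 29.8)
car (array([149., 234.]), 0.486, 0.298, 108, 99, 25.7)
car (array([181., 210.]), 0.5565, 0.2017, 169, 98, 26.3)
[[ 0.59718536  0.01100476]
 [ 0.64968648  0.05264179]
 [ 0.65424277 -0.02611959]
 [ 0.70786545 -0.10293881]
 [ 0.83168102 -0.10551909]]
```

View pics/j0.png

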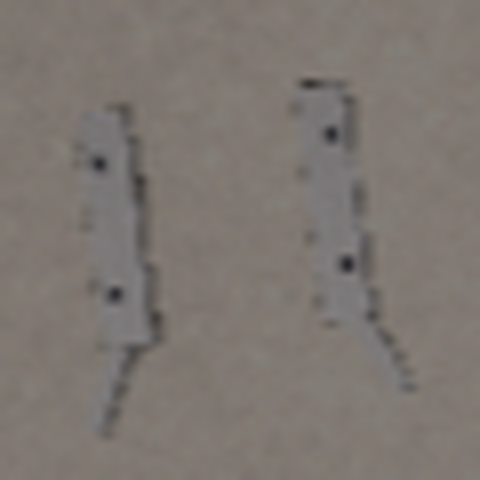

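The crop shows both jig rails, running from about (105,105)–(125,345) and (325,85)–(345,320). The bolts are at (98,163), (114,294), (330,134) and (347,264), and the mouth flares at the bottom, toward the robot.

```bash
python3 - <<'E'
from h import *
ci=camera_info("top");im=cv2.imread("pics/top0.png")
g=im.max(2)
print(g[206,300:335],g[215,290:296])
poly=np.zeros(g.shape,np.uint8);cv2.fillPoly(poly,[np.array([[317,171],[417,228],[384,293],[279,238]])],1)
for th in(105,115):
  for r in rects((g>th)&(poly==1),ci,.058,100):print(th,r)
b=(np.array([[98,163],[114,294],[330,134],[347,264]])+.5)/8-.5+[215,165]
w=proj(ci,b,.019);print("jig",w,w.mean(0));d=w[0]+w[2]-w[1]-w[3];print(np.degrees(np.arctan2(d[1],d[0])))
e=w[0]+w[1]-w[2]-w[3];print(np.degrees(np.arctan2(-e[0],e[1])),np.hypot(*e)/2)
E
```

```text
[ 58  24  20  18   6  76 118 128 129 131 130 128 127 130 129 130 129 128
 129 126 128 129 127 128 126 128 116  74  22  24  32  67  81  79  80] [85 83 84 86 83 84]
105 (array([385., 256.]), 0.4072, -0.3967, 109, 51, -30.7)
105 (array([351., 228.]), 0.491, -0.3026, 138, 51, -31.9)
105 (array([316., 205.]), 0.5586, -0.202, 78, 49, -35.1)
115 (array([385., 256.]), 0.407, -0.3971, 108, 49, -30.7)
115 (array([352., 228.]), 0.4908, -0.3033, 138, 49, -31.8)
115 (array([316., 206.]), 0.5587, -0.2026, 77, 48, -35.1)
jig [[ 0.62874919  0.06251135]
 [ 0.57898247  0.05701856]
 [ 0.63805986 -0.0252909 ]
 [ 0.58859975 -0.03090101]] [0.60859782 0.0158345 ]
6.384503547971874
6.147934811024801 0.08836914662263351
```

```bash
python3 -c "
from h import *
plan(.407,-.397,.12,-.537)"
```

```text
t 0.1 offset shares [ 0.804 -9.275  2.447] turn z share 0.5105 rows>= 9.3 4.3
```

Call:
servo_tool(rows=[{"hand": 1, "offset": [0, 0, 0], "delta_rot": [0, 0, 0.102]}, {"hand": 1, "offset": [0, 0, 0], "delta_rot": [0, 0, 0.102]}, {"hand": 1, "offset": [0, 0, 0], "delta_rot": [0, 0, 0.102]}, {"hand": 1, "offset": [0, 0, 0], "delta_rot": [0, 0, 0.102]}, {"hand": 1, "offset": [0, 0, 0], "delta_rot": [0, 0, 0.102]}], squeeze=25)

```text
t: 0.72
tcp_pos: [0.1897, -0.6994, 0.2181]
eef_rot: [-3.141, 0.001, -0.541]
contact_force: [0.7, -0.7, -0.2]
finger_gap: 0.0931
gripper_force: 0.0
```

Call:
servo_tool(rows=[{"hand": 1, "offset": [0.1, -1, 0], "delta_rot": [0, 0, 0]}, {"hand": 1, "offset": [0.1, -1, 0], "delta_rot": [0, 0, 0]}, {"hand": 1, "offset": [0.1, -1, 0.2], "delta_rot": [0, 0, 0]}, {"hand": 1, "offset": [0.1, -1, 0.3], "delta_rot": [0, 0, 0]}, {"hand": 1, "offset": [0.1, -1, 0.3], "delta_rot": [0, 0, 0]}, {"hand": 1, "offset": [0.1, -1, 0.3], "delta_rot": [0, 0, 0]}, {"hand": 1, "offset": [0.1, -1, 0.3], "delta_rot": [0, 0, 0]}, {"hand": 1, "offset": [0.1, -1, 0.3], "delta_rot": [0, 0, 0]}])

```text
t: 1.72
tcp_pos: [0.3813, -0.4398, 0.15]
eef_rot: [-3.141, 0.0, -0.536]
contact_force: [0.9, -0.4, 0.3]
finger_gap: 0.093
gripper_force: 0.0
```

Call:
servo_tool(rows=[{"hand": 1, "offset": [0, -0.7, 0.4], "delta_rot": [0, 0, 0]}, {"hand": 1, "offset": [0, -0.575, 0.35], "delta_rot": [0, 0, 0]}, {"hand": 1, "offset": [0, 0, 0], "delta_rot": [0, 0, 0]}, {"hand": 1, "offset": [0, 0, 0], "delta_rot": [0, 0, 0]}])

```text
t: 2.22
tcp_pos: [0.4064, -0.3981, 0.1209]
eef_rot: [3.141, -0.0, -0.537]
contact_force: [-0.4, -0.3, 0.4]
finger_gap: 0.0928
gripper_force: 0.0
```

```bash
cat > w.py <<'E'
from h import *
import sys
# wrist look: find bright rects at height z
z=float(sys.argv[1]);th=int(sys.argv[2]);name=sys.argv[3]
ci=camera_info("wrist");im=camera("wrist")[:,:,::-1].copy();cv2.imwrite("pics/%s.png"%name,im)
g=im.min(2)
for r in rects((g>th),ci,z,1500):print(r)
E
python3 w.py .058 110 w1; python3 -c "
from h import *
s=read_state();print(s['tcp_pos'],s['eef_rot'],s['joint_positions'])
plan(.407,-.397,.029,-.537)"
```

```text
(array([263., 361.]), 0.3045, -0.3325, 249, 58, 59.2)
(array([264., 143.]), 0.4306, -0.432, 382, 197, 59.2)
[ 0.40626693 -0.39846554  0.12110071] [ 3.14081205e+00 -6.67155063e-04 -5.37649520e-01] [ 0.54205569  0.55148782  0.19384171  2.05613867 -0.19307807  0.54989487
 -1.23562717]
t 2.3 offset shares [-0.003 -0.041  2.303] turn z share -0.0004 rows>= 2.3 0.0
```

View pics/w1.png

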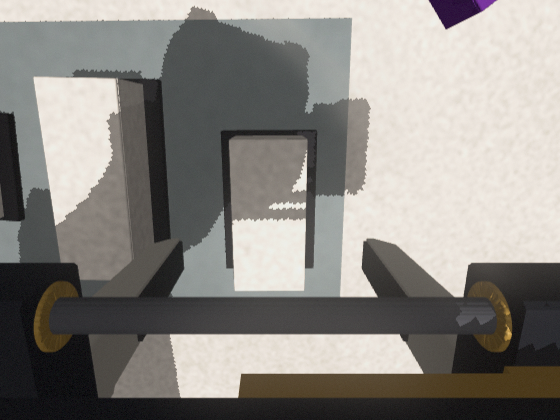

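The wrist view shows the medium lid at about (267,215), square to the fingers and midway between them (183 to 362). I'll descend and grip.

Call:
servo_tool(rows=[{"hand": 1, "offset": [0, 0, 0.6], "delta_rot": [0, 0, 0]}, {"hand": 1, "offset": [0, 0, 0.6], "delta_rot": [0, 0, 0]}, {"hand": 1, "offset": [0, 0, 0.6], "delta_rot": [0, 0, 0]}, {"hand": 1, "offset": [0, 0, 0.5], "delta_rot": [0, 0, 0]}, {"hand": 1, "offset": [0, 0, 0], "delta_rot": [0, 0, 0]}, {"hand": -1, "offset": [0, 0, 0], "delta_rot": [0, 0, 0]}, {"hand": -1, "offset": [0, 0, 0], "delta_rot": [0, 0, 0]}, {"hand": -1, "offset": [0, 0, 0], "delta_rot": [0, 0, 0]}], squeeze=25)

```text
t: 3.28
tcp_pos: [0.4071, -0.3975, 0.0294]
eef_rot: [3.141, -0.001, -0.536]
contact_force: [-1.1, -0.2, 0.1]
finger_gap: 0.0677
gripper_force: 0.0
```

Call:
servo_tool(rows=[{"hand": -1, "offset": [0, 0, 0], "delta_rot": [0, 0, 0]}, {"hand": -1, "offset": [0, 0, 0], "delta_rot": [0, 0, 0]}, {"hand": -1, "offset": [0, 0, 0], "delta_rot": [0, 0, 0]}, {"hand": -1, "offset": [0, 0, -0.3], "delta_rot": [0, 0, 0]}, {"hand": -1, "offset": [0, 0, -0.6], "delta_rot": [0, 0, 0]}, {"hand": -1, "offset": [0, 0, -0.8], "delta_rot": [0, 0, 0]}, {"hand": -1, "offset": [0, 0, -0.8], "delta_rot": [0, 0, 0]}, {"hand": -1, "offset": [0, 0, 0], "delta_rot": [0, 0, 0]}])

```text
t: 4.28
tcp_pos: [0.4075, -0.3981, 0.131]
eef_rot: [3.141, -0.004, -0.536]
contact_force: [0.8, 0.1, -2.4]
finger_gap: 0.0516
gripper_force: 25.0
```

```bash
python3 -c "
from h import *
plan(.4645,0,.13,.11)"
```

```text
t 4.3 offset shares [ 2.508 -9.735  0.026] turn z share -0.4116 rows>= 9.7 3.5
```

Call:
servo_tool(rows=[{"hand": -1, "offset": [0, 0, 0], "delta_rot": [0, 0, -0.103]}, {"hand": -1, "offset": [0, 0, 0], "delta_rot": [0, 0, -0.103]}, {"hand": -1, "offset": [0, 0, 0], "delta_rot": [0, 0, -0.103]}, {"hand": -1, "offset": [0, 0, 0], "delta_rot": [0, 0, -0.103]}, {"hand": -1, "offset": [0.2, -0.6, 0], "delta_rot": [0, 0, 0]}, {"hand": -1, "offset": [0.25, -0.9, 0], "delta_rot": [0, 0, 0]}, {"hand": -1, "offset": [0.25, -0.9, 0], "delta_rot": [0, 0, 0]}, {"hand": -1, "offset": [0.25, -0.9, 0], "delta_rot": [0, 0, 0]}])

```text
t: 5.28
tcp_pos: [0.4295, -0.2604, 0.1278]
eef_rot: [-3.141, 0.001, 0.111]
contact_force: [0.5, -0.1, -1.5]
finger_gap: 0.0515
gripper_force: 25.0
```

Call:
servo_tool(rows=[{"hand": -1, "offset": [0.3, -0.9, 0], "delta_rot": [0, 0, 0]}, {"hand": -1, "offset": [0.3, -0.9, 0], "delta_rot": [0, 0, 0]}, {"hand": -1, "offset": [0.3, -0.9, 0], "delta_rot": [0, 0, 0]}, {"hand": -1, "offset": [0.25, -0.9, 0], "delta_rot": [0, 0, 0]}, {"hand": -1, "offset": [0.2, -0.9, 0], "delta_rot": [0, 0, 0]}, {"hand": -1, "offset": [0.1, -0.9, 0], "delta_rot": [0, 0, 0]}, {"hand": -1, "offset": [0.1, -0.9, 0], "delta_rot": [0, 0, 0]}, {"hand": -1, "offset": [0, -0.13, 0], "delta_rot": [0, 0, 0]}])

```text
t: 6.28
tcp_pos: [0.4626, 0.0031, 0.1279]
eef_rot: [-3.141, 0.001, 0.115]
contact_force: [0.7, -0.5, -1.7]
finger_gap: 0.0519
gripper_force: 25.0
```

Call:
servo_tool(rows=[{"hand": -1, "offset": [0, 0, 0], "delta_rot": [0, 0, 0]}, {"hand": -1, "offset": [0, 0, 0], "delta_rot": [0, 0, 0]}])

```text
t: 6.52
tcp_pos: [0.4629, -0.0004, 0.1284]
eef_rot: [3.141, 0.001, 0.109]
contact_force: [-0.5, -0.1, -1.5]
finger_gap: 0.0518
gripper_force: 2.5
```

```bash
python3 - <<'E'
from h import *
plan(.4645,0,.027,.11)
s=read_state();print(s['tcp_pos'],s['eef_rot'],s['finger_gap'],s['joint_positions'])
im=camera("wrist")[:,:,::-1];cv2.imwrite("pics/w2.png",im)
E
```

```text
t 6.5 offset shares [ 0.041 -0.007  2.535] turn z share -0.0005 rows>= 2.5 0.0
[ 4.62903345e-01 -4.48355391e-04  1.28394044e-01] [3.14118739e+00 5.57293088e-04 1.09267046e-01] 0.05176731151225216 [-0.18038275  0.43973869  0.07961638  2.27518556 -0.08038875  0.42967022
 -1.49671472]
```

View pics/w2.png

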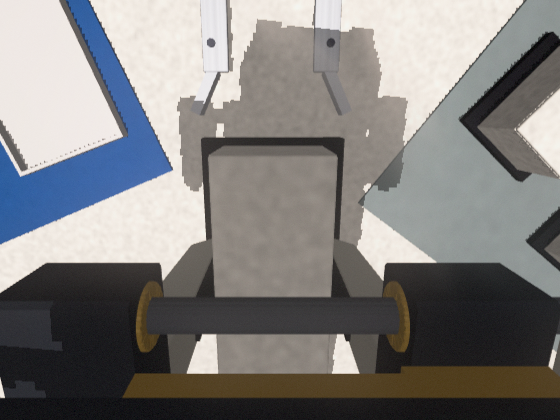

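The wrist view shows the box in line with the jig: bolts at (211,43) and (331,43), box centred at about column 273. The grip force just dropped to 2.5 N, so I'll hold still and recheck it.

Call:
servo_tool(rows=[{"hand": -1, "offset": [0, 0, 0], "delta_rot": [0, 0, 0]}, {"hand": -1, "offset": [0, 0, 0], "delta_rot": [0, 0, 0]}, {"hand": -1, "offset": [0, 0, 0], "delta_rot": [0, 0, 0]}, {"hand": -1, "offset": [0, 0, 0], "delta_rot": [0, 0, 0]}])

```text
t: 7.08
tcp_pos: [0.4631, 0.0007, 0.1286]
eef_rot: [3.142, -0.0, 0.111]
contact_force: [0.8, -0.3, -0.8]
finger_gap: 0.052
gripper_force: 25.0
```

```bash
python3 - <<'E'
from h import *
ci=camera_info("wrist")
w=proj(ci,[[211,43],[331,43]],.019);print(w,w.mean(0))
# jig axis line through (.6086,.0158) yaw .11 -> lateral offset of bolts' midpoint
n=np.array([-np.sin(.11),np.cos(.11)]);print((w.mean(0)-[.6086,.0158])@n,(read_state()['tcp_pos'][:2]-[.6086,.0158])@n)
im=camera("wrist")[:,:,::-1];cv2.imwrite("pics/w3.png",im)
a=cv2.imread("pics/w2.png");print("diff lid area",cv2.absdiff(a,im)[130:300,180:380].mean())
g=im.max(2);print(g[145:146,200:225],g[130:160,273])
E
```

```text
[[ 0.57865379  0.05838632]
 [ 0.58846431 -0.02976672]] [0.58355905 0.0143098 ]
0.0012677606511578776 0.0009223597417858619
diff lid area 2.170549019607843
[[137  66  57  54  61  57  55  57  54  56  55  53  55  53  57  54  52  58
   55  56  53  54  55  65  71]] [145 143 142 140 140 137 128  88  40  41  43  42  43  47  43  64  99 111
 108 107 108 107 106 107 107 116 127 135 140 139]
```

Call:
servo_tool(rows=[{"hand": -1, "offset": [0, 0, 0.5], "delta_rot": [0, 0, 0]}, {"hand": -1, "offset": [0, 0, 0.6], "delta_rot": [0, 0, 0]}, {"hand": -1, "offset": [0, 0, 0.6], "delta_rot": [0, 0, 0]}, {"hand": -1, "offset": [0, 0, 0.4], "delta_rot": [0, 0, 0]}, {"hand": -1, "offset": [0, 0, 0.2], "delta_rot": [0, 0, 0]}, {"hand": -1, "offset": [0, 0, 0.15], "delta_rot": [0, 0, 0]}, {"hand": -1, "offset": [0, 0, 0.07], "delta_rot": [0, 0, 0]}, {"hand": -1, "offset": [0, 0, 0], "delta_rot": [0, 0, 0]}])

```text
t: 8.12
tcp_pos: [0.4632, 0.0007, 0.028]
eef_rot: [3.142, -0.0, 0.111]
contact_force: [-0.2, 0.9, -1.3]
finger_gap: 0.0519
gripper_force: 25.0
```

```bash
python3 -c "
from h import *
plan(.6086,.0164,.0265,.11)"
```

```text
t 8.1 offset shares [3.655 0.009 0.037] turn z share 0.0005 rows>= 3.7 0.0
```

Call:
servo_tool(rows=[{"hand": -1, "offset": [0.4, 0, 0.03], "delta_rot": [0, 0, 0]}, {"hand": -1, "offset": [0.46, 0, 0], "delta_rot": [0, 0, 0]}, {"hand": -1, "offset": [0.46, 0, 0], "delta_rot": [0, 0, 0]}, {"hand": -1, "offset": [0.46, 0, 0], "delta_rot": [0, 0, 0]}])

```text
t: 8.62
tcp_pos: [0.536, 0.0089, 0.027]
eef_rot: [3.142, -0.002, 0.111]
contact_force: [0.1, 0.4, -1.8]
finger_gap: 0.0516
gripper_force: 25.0
```

Call:
servo_tool(rows=[{"hand": -1, "offset": [0.46, 0, 0], "delta_rot": [0, 0, 0]}, {"hand": -1, "offset": [0.46, 0, 0], "delta_rot": [0, 0, 0]}, {"hand": -1, "offset": [0.46, 0, 0], "delta_rot": [0, 0, 0]}, {"hand": -1, "offset": [0.4, 0, 0], "delta_rot": [0, 0, 0]}, {"hand": -1, "offset": [0, 0, 0], "delta_rot": [0, 0, 0]}])

```text
t: 9.25
tcp_pos: [0.6062, 0.0168, 0.0267]
eef_rot: [3.142, -0.002, 0.111]
contact_force: [-0.0, 0.1, -1.4]
finger_gap: 0.0517
gripper_force: 25.0
```

```bash
python3 -c "
from h import *
plan(.6086,.0164,.0265,.11)
cv2.imwrite('pics/s1.png',camera('scene')[90:290,180:440,::-1].repeat(2,0).repeat(2,1))"
```

```text
t 9.2 offset shares [0.058 0.016 0.005] turn z share 0.0007 rows>= 0.1 0.0
```

View pics/s1.png

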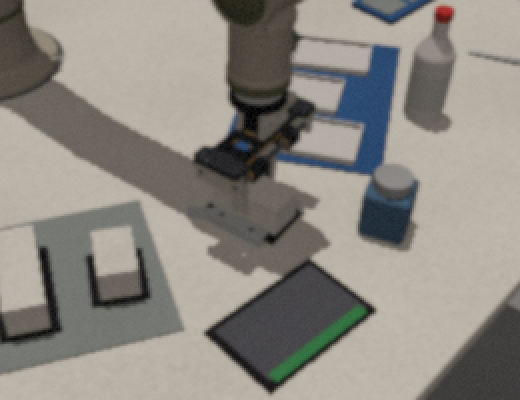

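The scene crop shows the box seated in the jig between the rails, clear of the tablet. I'll pull the lid.

Call:
servo_tool(rows=[{"hand": -1, "offset": [0, 0, -0.15], "delta_rot": [0, 0, 0]}, {"hand": -1, "offset": [0, 0, -0.2], "delta_rot": [0, 0, 0]}, {"hand": -1, "offset": [0, 0, -0.2], "delta_rot": [0, 0, 0]}, {"hand": -1, "offset": [0, 0, -0.2], "delta_rot": [0, 0, 0]}], squeeze=30)

```text
t: 9.8
tcp_pos: [0.6047, 0.0165, 0.0575]
eef_rot: [-3.142, -0.001, 0.111]
contact_force: [0.6, -0.4, -1.0]
finger_gap: 0.052
gripper_force: 30.0
```

Call:
servo_tool(rows=[{"hand": -1, "offset": [0, 0, -0.4], "delta_rot": [0, 0, 0]}, {"hand": -1, "offset": [0, 0, -0.5], "delta_rot": [0, 0, 0]}, {"hand": -1, "offset": [0, 0, -0.6], "delta_rot": [0, 0, 0]}, {"hand": -1, "offset": [0, 0, -0.6], "delta_rot": [0, 0, 0]}, {"hand": -1, "offset": [0, 0, 0], "delta_rot": [0, 0, 0]}])

```text
t: 10.42
tcp_pos: [0.606, 0.0165, 0.1432]
eef_rot: [-3.142, -0.004, 0.111]
contact_force: [-1.0, 0.4, 0.0]
finger_gap: 0.0516
gripper_force: 30.0
```

```bash
python3 -c "
from h import *
cv2.imwrite('pics/s2.png',camera('scene')[90:290,180:440,::-1].repeat(2,0).repeat(2,1))
plan(.407,-.397,.13,-.537)"
```

```text
t 10.5 offset shares [ 1.031 11.418  0.296] turn z share 0.4125 rows>= 11.4 3.5
```

View pics/s2.png

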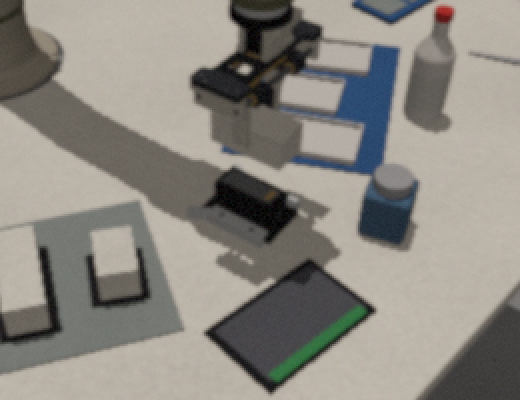

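The scene crop shows the lid off and the black tray still in the jig. I'll take the lid back to the mat.

Call:
servo_tool(rows=[{"hand": -1, "offset": [0, 0, 0], "delta_rot": [0, 0, 0.103]}, {"hand": -1, "offset": [0, 0, 0], "delta_rot": [0, 0, 0.103]}, {"hand": -1, "offset": [0, 0, 0], "delta_rot": [0, 0, 0.103]}, {"hand": -1, "offset": [0, 0, 0], "delta_rot": [0, 0, 0.103]}, {"hand": -1, "offset": [0.1, 0.7, 0], "delta_rot": [0, 0, 0]}, {"hand": -1, "offset": [0.1, 1, 0], "delta_rot": [0, 0, 0]}, {"hand": -1, "offset": [0.1, 1, 0], "delta_rot": [0, 0, 0]}, {"hand": -1, "offset": [0.1, 1, 0], "delta_rot": [0, 0, 0]}])

```text
t: 11.48
tcp_pos: [0.5417, -0.1198, 0.1398]
eef_rot: [3.141, 0.001, -0.536]
contact_force: [0.5, -0.4, -0.7]
finger_gap: 0.0515
gripper_force: 30.0
```

Call:
servo_tool(rows=[{"hand": -1, "offset": [0.1, 1, 0], "delta_rot": [0, 0, 0]}, {"hand": -1, "offset": [0.1, 1, 0], "delta_rot": [0, 0, 0]}, {"hand": -1, "offset": [0.1, 1, 0], "delta_rot": [0, 0, 0]}, {"hand": -1, "offset": [0.1, 1, 0], "delta_rot": [0, 0, 0]}, {"hand": -1, "offset": [0.1, 1, 0], "delta_rot": [0, 0, 0]}, {"hand": -1, "offset": [0.1, 1, 0], "delta_rot": [0, 0, 0]}, {"hand": -1, "offset": [0, 1, 0], "delta_rot": [0, 0, 0]}, {"hand": -1, "offset": [0, 0.7, 0], "delta_rot": [0, 0, 0]}])

```text
t: 12.48
tcp_pos: [0.4044, -0.3973, 0.1398]
eef_rot: [3.141, 0.001, -0.538]
contact_force: [0.5, -0.4, -0.5]
finger_gap: 0.052
gripper_force: 30.0
```

Call:
servo_tool(rows=[{"hand": -1, "offset": [0, 0, 0.4], "delta_rot": [0, 0, 0]}, {"hand": -1, "offset": [0, 0, 0.8], "delta_rot": [0, 0, 0]}, {"hand": -1, "offset": [0, 0, 0.7], "delta_rot": [0, 0, 0]}, {"hand": -1, "offset": [0, 0, 0.6], "delta_rot": [0, 0, 0]}, {"hand": -1, "offset": [0, 0, 0.3], "delta_rot": [0, 0, 0]}, {"hand": -1, "offset": [0, 0, 0], "delta_rot": [0, 0, 0]}])

```text
t: 13.22
tcp_pos: [0.4059, -0.3949, 0.0275]
eef_rot: [-3.141, 0.002, -0.536]
contact_force: [-0.1, -0.3, -0.2]
finger_gap: 0.0519
gripper_force: 30.0
```

```bash
python3 -c "
from h import *
plan(.407,-.397,.022,-.537)"
```

```text
t 13.2 offset shares [0.051 0.031 0.137] turn z share 0.0009 rows>= 0.1 0.0
```

Lower to contact, release, rise, and head back to the jig.

Call:
servo_tool(rows=[{"hand": -1, "offset": [0, 0, 0.13], "delta_rot": [0, 0, 0]}, {"hand": -1, "offset": [0, 0, 0], "delta_rot": [0, 0, 0]}, {"hand": 0.6, "offset": [0, 0, 0], "delta_rot": [0, 0, 0]}, {"hand": 0.6, "offset": [0, 0, 0], "delta_rot": [0, 0, 0]}, {"hand": 0.6, "offset": [0, 0, 0], "delta_rot": [0, 0, 0]}, {"hand": 0.6, "offset": [0, 0, -0.4], "delta_rot": [0, 0, 0]}, {"hand": 0.6, "offset": [0, 0, -0.8], "delta_rot": [0, 0, 0]}, {"hand": 0.6, "offset": [0, 0, -0.8], "delta_rot": [0, 0, 0]}])

```text
t: 14.22
tcp_pos: [0.4059, -0.396, 0.1051]
eef_rot: [3.142, -0.0, -0.537]
contact_force: [-0.0, -0.7, -0.0]
finger_gap: 0.0745
gripper_force: 0.0
```

Call:
servo_tool(rows=[{"hand": 0.6, "offset": [0, 0, -0.3], "delta_rot": [0, 0, -0.103]}, {"hand": 0.6, "offset": [0, 0, 0], "delta_rot": [0, 0, -0.103]}, {"hand": 0.6, "offset": [0, 0, 0], "delta_rot": [0, 0, -0.103]}, {"hand": 0.6, "offset": [0, 0, 0], "delta_rot": [0, 0, -0.103]}, {"hand": 0.6, "offset": [0, 0, 0], "delta_rot": [0, 0, 0]}])

```text
t: 14.85
tcp_pos: [0.4059, -0.3963, 0.1164]
eef_rot: [3.141, -0.001, 0.109]
contact_force: [-0.2, -0.4, 0.1]
finger_gap: 0.0743
gripper_force: 0.0
```

```bash
python3 -c "
from h import *
plan(.6066,.0164,.1,.11)"
```

```text
t 14.8 offset shares [ 6.12  -9.703  0.41 ] turn z share -0.0004 rows>= 9.7 0.0
```

Call:
servo_tool(rows=[{"hand": 0.6, "offset": [0.6, -0.9, 0], "delta_rot": [0, 0, 0]}, {"hand": 0.6, "offset": [0.6, -0.97, 0], "delta_rot": [0, 0, 0]}, {"hand": 0.6, "offset": [0.6, -0.97, 0], "delta_rot": [0, 0, 0]}, {"hand": 0.6, "offset": [0.6, -0.97, 0], "delta_rot": [0, 0, 0]}, {"hand": 0.6, "offset": [0.6, -0.97, 0], "delta_rot": [0, 0, 0]}, {"hand": 0.6, "offset": [0.6, -0.97, 0], "delta_rot": [0, 0, 0]}, {"hand": 0.6, "offset": [0.6, -0.97, 0], "delta_rot": [0, 0, 0]}, {"hand": 0.6, "offset": [0.6, -0.97, 0], "delta_rot": [0, 0, 0]}])

```text
t: 15.85
tcp_pos: [0.5635, -0.0676, 0.116]
eef_rot: [3.141, -0.0, 0.107]
contact_force: [-0.1, -0.2, 0.0]
finger_gap: 0.0742
gripper_force: 0.0
```

Call:
servo_tool(rows=[{"hand": 0.6, "offset": [0.6, -0.97, 0], "delta_rot": [0, 0, 0]}, {"hand": 0.6, "offset": [0.6, -0.97, 0], "delta_rot": [0, 0, 0]}, {"hand": 0.6, "offset": [0.12, -0.07, 0.2], "delta_rot": [0, 0, 0]}, {"hand": 0.6, "offset": [0, 0, 0.2], "delta_rot": [0, 0, 0]}, {"hand": 0.6, "offset": [0, 0, 0], "delta_rot": [0, 0, 0]}])

```text
t: 16.48
tcp_pos: [0.6052, 0.015, 0.0987]
eef_rot: [3.141, 0.002, 0.108]
contact_force: [0.3, -0.3, 0.9]
finger_gap: 0.0744
gripper_force: 0.0
```

```bash
python3 -c "
from h import *
plan(.6066,.0164,.027,.11)"
```

```text
t 16.5 offset shares [ 0.038 -0.03   1.793] turn z share -0.0014 rows>= 1.8 0.0
```

Call:
servo_tool(rows=[{"hand": 0.6, "offset": [0.03, -0.03, 0.6], "delta_rot": [0, 0, 0]}, {"hand": 0.6, "offset": [0, 0, 0.6], "delta_rot": [0, 0, 0]}, {"hand": 0.6, "offset": [0, 0, 0.59], "delta_rot": [0, 0, 0]}, {"hand": 0.6, "offset": [0, 0, 0], "delta_rot": [0, 0, 0]}, {"hand": -1, "offset": [0, 0, 0], "delta_rot": [0, 0, 0]}, {"hand": -1, "offset": [0, 0, 0], "delta_rot": [0, 0, 0]}, {"hand": -1, "offset": [0, 0, 0], "delta_rot": [0, 0, 0]}, {"hand": -1, "offset": [0, 0, 0], "delta_rot": [0, 0, 0]}], squeeze=30)

```text
t: 17.48
tcp_pos: [0.6078, 0.018, 0.0284]
eef_rot: [3.141, -0.001, 0.111]
contact_force: [-1.3, -1.0, 5.1]
finger_gap: 0.0428
gripper_force: 30.0
```

Call:
servo_tool(rows=[{"hand": -1, "offset": [0, 0, 0], "delta_rot": [0, 0, 0]}, {"hand": -1, "offset": [-0.3, 0, 0], "delta_rot": [0, 0, 0]}, {"hand": -1, "offset": [-0.5, 0, 0], "delta_rot": [0, 0, 0]}, {"hand": -1, "offset": [-0.5, 0, 0], "delta_rot": [0, 0, 0]}, {"hand": -1, "offset": [-0.5, 0, 0], "delta_rot": [0, 0, 0]}, {"hand": -1, "offset": [-0.6, 0, 0], "delta_rot": [0, 0, 0]}, {"hand": -1, "offset": [-0.6, 0, 0], "delta_rot": [0, 0, 0]}, {"hand": -1, "offset": [-0.5, 0, 0], "delta_rot": [0, 0, 0]}])

```text
t: 18.48
tcp_pos: [0.4683, 0.0026, 0.0283]
eef_rot: [3.142, -0.002, 0.111]
contact_force: [1.3, -0.1, 1.4]
finger_gap: 0.0433
gripper_force: 30.0
```

Call:
servo_tool(rows=[{"hand": -1, "offset": [0, 0, -0.3], "delta_rot": [0, 0, 0]}, {"hand": -1, "offset": [0, 0, -0.6], "delta_rot": [0, 0, 0]}, {"hand": -1, "offset": [0, 0, -0.8], "delta_rot": [0, 0, 0]}, {"hand": -1, "offset": [0, 0, 0], "delta_rot": [0, 0, 0]}])

```text
t: 18.98
tcp_pos: [0.4698, 0.0028, 0.098]
eef_rot: [-3.142, -0.004, 0.111]
contact_force: [0.0, -0.6, -1.6]
finger_gap: 0.0429
gripper_force: 30.0
```

```bash
cat > car.py <<'E'
from h import *
# carriers: floor/rim bright region inside the blue mat, top camera
def carriers(name="top",z=.014,save=None,amin=300,hull=False):
    ci=camera_info(name);im=np.ascontiguousarray(camera(name)[:,:,::-1])
    if save:cv2.imwrite("pics/%s.png"%save,im)
    hsv=cv2.cvtColor(im,cv2.COLOR_BGR2HSV)
    blue=((hsv[...,1]>120)&(hsv[...,0]>100)&(hsv[...,0]<130)).astype(np.uint8)
    cs,_=cv2.findContours(blue,cv2.RETR_EXTERNAL,cv2.CHAIN_APPROX_NONE);c=max(cs,key=cv2.contourArea)
    m=cv2.drawContours(np.zeros_like(blue),[cv2.convexHull(c)],-1,1,-1)
    return rects((m==1)&(blue==0),ci,z,amin)
if __name__=="__main__":
    for r in carriers():print(r)
E
python3 car.py; python3 -c "
from h import *
cv2.imwrite('pics/s3.png',camera('scene')[60:260,180:440,::-1].repeat(2,0).repeat(2,1))
plan(.4445,.4162,.13,.5)"
```

```text
(array([110., 249.]), 0.4448, 0.4166, 139, 100, 29.9)
(array([149., 234.]), 0.486, 0.2979, 108, 99, 25.7)
(array([184., 213.]), 0.543, 0.1937, 200, 100, 26.3)
t 19.1 offset shares [ 4.425 -9.36  -0.849] turn z share -0.2475 rows>= 9.4 2.1
```

View pics/s3.png

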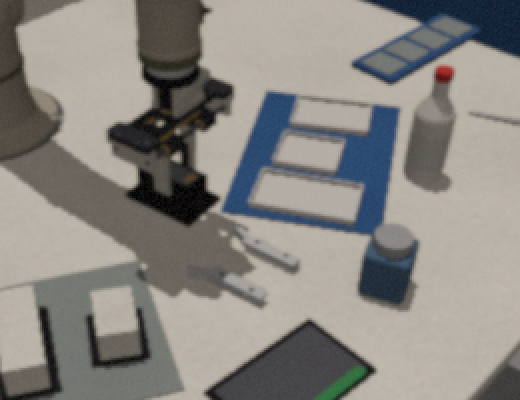

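The scene crop shows the tray held clear of the jig, and the carriers have not moved. I'll hover short of the medium carrier and measure it with the wrist camera.

Call:
servo_tool(rows=[{"hand": -1, "offset": [0, 0, -0.9], "delta_rot": [0, 0, -0.085]}, {"hand": -1, "offset": [0, 0, -0.9], "delta_rot": [0, 0, -0.085]}, {"hand": -1, "offset": [0, 0, 0], "delta_rot": [0, 0, -0.085]}, {"hand": -1, "offset": [0.1, -0.9, 0], "delta_rot": [0, 0, 0]}, {"hand": -1, "offset": [0.1, -1, 0], "delta_rot": [0, 0, 0]}, {"hand": -1, "offset": [0.1, -1, 0], "delta_rot": [0, 0, 0]}, {"hand": -1, "offset": [0.2, -1, 0], "delta_rot": [0, 0, 0]}, {"hand": -1, "offset": [0.2, -1, 0], "delta_rot": [0, 0, 0]}])

```text
t: 20.08
tcp_pos: [0.3959, 0.1882, 0.1668]
eef_rot: [-3.142, 0.002, 0.511]
contact_force: [0.4, -0.1, -1.3]
finger_gap: 0.0428
gripper_force: 30.0
```

Call:
servo_tool(rows=[{"hand": -1, "offset": [0.2, -1, 0], "delta_rot": [0, 0, 0]}, {"hand": -1, "offset": [0.2, -1, 0], "delta_rot": [0, 0, 0]}, {"hand": -1, "offset": [0.2, -1, 0], "delta_rot": [0, 0, 0]}, {"hand": -1, "offset": [0.2, -1, 0], "delta_rot": [0, 0, 0]}, {"hand": -1, "offset": [0, -0.4, 0], "delta_rot": [0, 0, 0]}, {"hand": -1, "offset": [0, 0, 0], "delta_rot": [0, 0, 0]}, {"hand": -1, "offset": [0, 0, 0], "delta_rot": [0, 0, 0]}])

```text
t: 20.95
tcp_pos: [0.339, 0.3546, 0.1674]
eef_rot: [3.14, 0.001, 0.51]
contact_force: [-0.4, -0.2, -1.0]
finger_gap: 0.043
gripper_force: 30.0
```

```bash
python3 - <<'E'
from car import *
s=read_state();print(s['tcp_pos'],s['eef_rot'],s['finger_gap'],s['gripper_force'])
for r in carriers("wrist",save="w4",amin=2000):print(r)
E
```

```text
[0.3389571  0.35464673 0.16741182] [3.14049452e+00 1.21384004e-03 5.09949820e-01] 0.042953613771789356 29.999223053455353
(array([508.,  96.]), 0.5037, 0.2198, 151, 70, 60.5)
(array([420.,  87.]), 0.4991, 0.2701, 203, 103, 78.3)
```

View pics/w4.png

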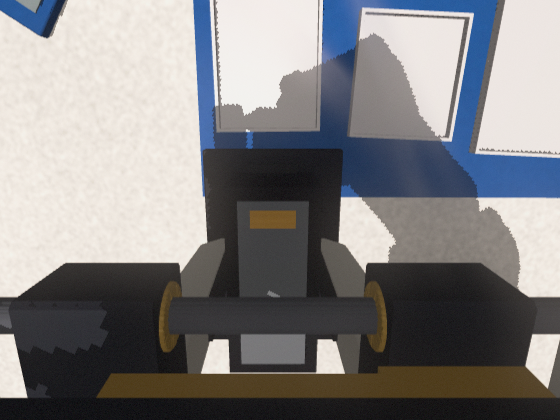

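The wrist view shows the medium carrier's near rim from about (216,131) to (322,132). The short carrier's corners are near (363,9), (474,13), (452,140) and (347,135). The tray's front foot edge runs from (203,150) to (342,150).

```bash
python3 - <<'E'
from h import *
ci=camera_info("wrist")
a=proj(ci,[[216,131.5],[322,132]],.014);e=a[1]-a[0];L=np.hypot(*e);n=np.array([-e[1],e[0]])/L
print("med near edge",L,"yaw",np.arctan2(n[1],n[0]),"centre",a.mean(0)+.068*n)
sh=proj(ci,[[363,9],[474,13],[452,140],[347,135]],.014);print("short",[np.hypot(*(sh[i]-sh[i-1])).round(4) for i in range(4)],sh.mean(0),np.arctan2(*(sh[1]+sh[0]-sh[2]-sh[3])[::-1]))
f=proj(ci,[[203,150],[342,150]],.1475);e=f[1]-f[0];n2=np.array([-e[1],e[0]])/np.hypot(*e)
print("foot",np.hypot(*e),np.arctan2(n2[1],n2[0]),"tray centre",f.mean(0)-.059*n2)
im=cv2.imread("pics/w4.png");print(im[80,205:225].tolist(),im[60,318:328].tolist(),im[125:138,240].tolist())
E
```

```text
med near edge 0.09662809071137057 yaw 0.5047284026642873 centre [0.44507659 0.41612244]
short [np.float64(0.1038), np.float64(0.0935), np.float64(0.1052), np.float64(0.0967)] [0.4863676  0.29909963] 0.45120106361041085
foot 0.07489479642750749 0.509285789033414 tray centre [0.33270452 0.35029666]
[[171, 106, 69], [173, 110, 74], [175, 113, 75], [172, 110, 71], [172, 112, 74], [172, 110, 72], [172, 108, 72], [172, 109, 73], [181, 130, 107], [237, 240, 242], [237, 240, 242], [235, 238, 241], [147, 150, 156], [107, 110, 115], [135, 138, 144], [148, 152, 158], [237, 241, 243], [236, 240, 242], [238, 241, 243], [237, 240, 242]] [[206, 210, 220], [227, 229, 236], [225, 228, 234], [198, 194, 196], [170, 126, 110], [170, 125, 109], [169, 126, 110], [169, 122, 109], [167, 122, 108], [121, 104, 103]] [[133, 132, 141], [129, 132, 138], [128, 131, 137], [127, 129, 134], [133, 134, 141], [131, 133, 139], [123, 118, 121], [105, 85, 77], [94, 67, 52], [96, 68, 56], [93, 67, 55], [93, 66, 52], [90, 62, 49]]
```

```bash
python3 - <<'E'
from h import *
from scipy.spatial.transform import Rotation as R
def TT(p,r):
    T=np.eye(4);T[:3,:3]=R.from_euler("xyz",r).as_matrix();T[:3,3]=p;return T
s=read_state();ci=camera_info("wrist");X=np.linalg.inv(TT(s['tcp_pos'],s['eef_rot']))@ci["world_from_camera"]
np.save("X.npy",X);print(X.round(4))
for nm,p,r,uv,z in(("w1 lid",[.40627,-.39847,.1211],[3.1408,-.00067,-.53765],[[267,137],[267,291]],.058),
 ("w2 lid far,foot far",[.4629,-.00045,.1284],[3.1412,.0006,.1093],[[273,146],[273,138]],.157)):
    c=dict(ci,world_from_camera=TT(p,r)@X)
    w=proj(c,uv,z);t=np.array([np.cos(r[2]),np.sin(r[2])]);print(nm,(w-np.array(p[:2]))@t)
    if nm[1]=='2':print("foot far",(proj(c,uv[1:],.1284-.026+.008)-np.array(p[:2]))@t)
E
```

```text
[[-1.000e-04 -9.671e-01 -2.545e-01  6.970e-02]
 [ 1.000e+00 -2.000e-04  3.000e-04  6.000e-04]
 [-3.000e-04 -2.545e-01  9.671e-01 -1.668e-01]
 [ 0.000e+00  0.000e+00  0.000e+00  1.000e+00]]
w1 lid [ 0.05550189 -0.0563954 ]
w2 lid far,foot far [0.05765596 0.06078149]
foot far [0.05773154]
```

```bash
python3 -c "
from h import *
plan(.4513,.4198,.036,.507)"
```

```text
t 21.0 offset shares [ 3.241 -0.062  3.29 ] turn z share 0.0016 rows>= 3.3 0.0
```

Call:
servo_tool(rows=[{"hand": -1, "offset": [0.7, -0.02, 0], "delta_rot": [0, 0, 0]}, {"hand": -1, "offset": [0.9, -0.02, 0], "delta_rot": [0, 0, 0]}, {"hand": -1, "offset": [0.9, -0.02, 0.3], "delta_rot": [0, 0, 0]}, {"hand": -1, "offset": [0.74, 0, 0.6], "delta_rot": [0, 0, 0]}, {"hand": -1, "offset": [0, 0, 0.8], "delta_rot": [0, 0, 0]}, {"hand": -1, "offset": [0, 0, 0.7], "delta_rot": [0, 0, 0]}, {"hand": -1, "offset": [0, 0, 0.3], "delta_rot": [0, 0, 0]}, {"hand": -1, "offset": [0, 0, 0], "delta_rot": [0, 0, 0]}])

```text
t: 22.0
tcp_pos: [0.4506, 0.4209, 0.0594]
eef_rot: [3.141, 0.001, 0.51]
contact_force: [-0.3, -0.5, -0.6]
finger_gap: 0.0429
gripper_force: 30.0
```

```bash
python3 -c "
from h import *
plan(.4513,.4198,.036,.507)
cv2.imwrite('pics/s4.png',camera('scene')[60:210,260:440,::-1].repeat(3,0).repeat(3,1))"
```

```text
t 22.0 offset shares [0.001 0.032 0.586] turn z share 0.0022 rows>= 0.6 0.0
```

View pics/s4.png

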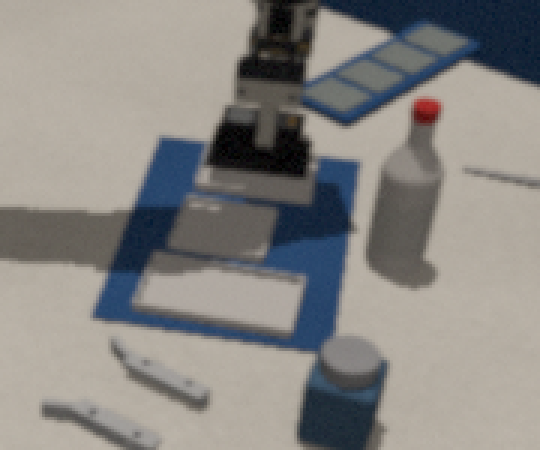

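The scene crop shows the tray hovering just over the medium carrier, lined up with it. I'll lower it.

Call:
servo_tool(rows=[{"hand": -1, "offset": [0, 0.03, 0.25], "delta_rot": [0, 0, 0]}, {"hand": -1, "offset": [0, 0, 0.2], "delta_rot": [0, 0, 0]}, {"hand": -1, "offset": [0, 0, 0.12], "delta_rot": [0, 0, 0]}, {"hand": -1, "offset": [0, 0, 0.05], "delta_rot": [0, 0, 0]}, {"hand": -1, "offset": [0, 0, 0], "delta_rot": [0, 0, 0]}])

```text
t: 22.68
tcp_pos: [0.451, 0.4208, 0.0349]
eef_rot: [3.142, 0.0, 0.511]
contact_force: [-0.6, -0.4, -0.8]
finger_gap: 0.0431
gripper_force: 30.0
```

Call:
servo_tool(rows=[{"hand": -1, "offset": [0, 0, 0.04], "delta_rot": [0, 0, 0]}, {"hand": -1, "offset": [0, 0, 0], "delta_rot": [0, 0, 0]}, {"hand": 0.3, "offset": [0, 0, 0], "delta_rot": [0, 0, 0]}, {"hand": 0.3, "offset": [0, 0, 0], "delta_rot": [0, 0, 0]}, {"hand": 0.3, "offset": [0, 0, 0], "delta_rot": [0, 0, 0]}, {"hand": 0.3, "offset": [0, 0, -0.5], "delta_rot": [0, 0, 0]}, {"hand": 0.3, "offset": [0, 0, -0.9], "delta_rot": [0, 0, 0]}, {"hand": 0.3, "offset": [0, 0, -1], "delta_rot": [0, 0, 0]}])

```text
t: 23.68
tcp_pos: [0.4508, 0.4205, 0.1299]
eef_rot: [3.141, 0.001, 0.511]
contact_force: [0.4, 0.2, 0.6]
finger_gap: 0.0603
gripper_force: 0.0
```

Call:
servo_tool(rows=[{"hand": 1, "offset": [-1, 0, -0.2], "delta_rot": [0, 0, 0]}, {"hand": 1, "offset": [-1, 0, 0], "delta_rot": [0, 0, 0]}, {"hand": 1, "offset": [-1, 0, 0], "delta_rot": [0, 0, 0]}, {"hand": 1, "offset": [0, 0, 0], "delta_rot": [0, 0, 0]}, {"hand": 1, "offset": [0, 0, 0], "delta_rot": [0, 0, 0]}])

```text
t: 24.3
tcp_pos: [0.3471, 0.3629, 0.1377]
eef_rot: [-3.141, -0.001, 0.512]
contact_force: [0.2, -0.3, -0.7]
finger_gap: 0.0928
gripper_force: 0.0
```

```bash
python3 -c "
from h import *
s=read_state();print(s['tcp_pos'],s['eef_rot'])
cv2.imwrite('pics/w5.png',camera('wrist')[:,:,::-1])
cv2.imwrite('pics/t5.png',camera('top')[:,:,::-1])
plan(.5587,-.2023,.13,-.612)"
```

```text
[0.34712823 0.36286423 0.13766663] [-3.14115674e+00 -1.24623323e-03  5.11588937e-01]
t 24.4 offset shares [12.44   8.531  0.185] turn z share 0.7149 rows>= 12.4 6.1
```

View pics/w5.png

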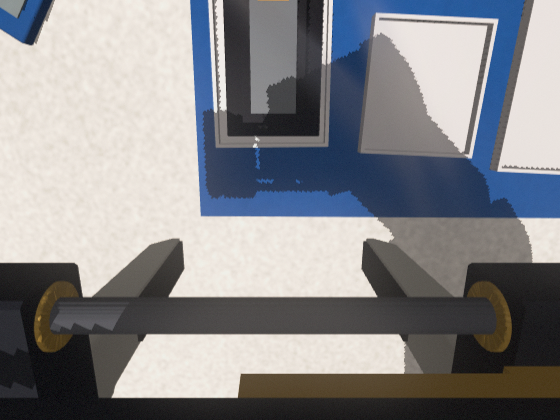

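The wrist view shows the medium tray lying inside its carrier's rim (tray edge at row 136, rim at about 148, even side gaps). Next is the short box.

Call:
servo_tool(rows=[{"hand": 1, "offset": [0, 0, 0], "delta_rot": [0, 0, 0.1021]}, {"hand": 1, "offset": [0, 0, 0], "delta_rot": [0, 0, 0.1021]}, {"hand": 1, "offset": [0, 0, 0], "delta_rot": [0, 0, 0.1021]}, {"hand": 1, "offset": [0, 0, 0], "delta_rot": [0, 0, 0.1021]}, {"hand": 1, "offset": [0, 0, 0], "delta_rot": [0, 0, 0.1021]}, {"hand": 1, "offset": [0, 0, 0], "delta_rot": [0, 0, 0.1021]}, {"hand": 1, "offset": [0, 0, 0], "delta_rot": [0, 0, 0.1021]}])

```text
t: 25.28
tcp_pos: [0.3475, 0.3624, 0.1374]
eef_rot: [-3.141, -0.0, -0.617]
contact_force: [-0.0, 0.0, -0.7]
finger_gap: 0.0929
gripper_force: 0.0
```

Call:
servo_tool(rows=[{"hand": 1, "offset": [0.83, 0.57, 0], "delta_rot": [0, 0, 0]}, {"hand": 1, "offset": [0.83, 0.57, 0], "delta_rot": [0, 0, 0]}, {"hand": 1, "offset": [0.83, 0.57, 0], "delta_rot": [0, 0, 0]}, {"hand": 1, "offset": [0.83, 0.57, 0], "delta_rot": [0, 0, 0]}, {"hand": 1, "offset": [0.83, 0.57, 0], "delta_rot": [0, 0, 0]}, {"hand": 1, "offset": [0.83, 0.57, 0], "delta_rot": [0, 0, 0]}, {"hand": 1, "offset": [0.83, 0.57, 0], "delta_rot": [0, 0, 0]}, {"hand": 1, "offset": [0.83, 0.57, 0], "delta_rot": [0, 0, 0]}])

```text
t: 26.28
tcp_pos: [0.4607, 0.0589, 0.1373]
eef_rot: [-3.141, -0.001, -0.611]
contact_force: [-0.2, 0.5, 1.0]
finger_gap: 0.0935
gripper_force: 0.0
```

Call:
servo_tool(rows=[{"hand": 1, "offset": [0.83, 0.57, 0], "delta_rot": [0, 0, 0]}, {"hand": 1, "offset": [0.83, 0.57, 0], "delta_rot": [0, 0, 0]}, {"hand": 1, "offset": [0.83, 0.57, 0], "delta_rot": [0, 0, 0]}, {"hand": 1, "offset": [0.83, 0.57, 0], "delta_rot": [0, 0, 0]}, {"hand": 1, "offset": [0.83, 0.57, 0], "delta_rot": [0, 0, 0]}, {"hand": 1, "offset": [0.83, 0.57, 0], "delta_rot": [0, 0, 0]}, {"hand": 1, "offset": [0.82, 0.55, 0], "delta_rot": [0, 0, 0]}, {"hand": 1, "offset": [0, 0, 0], "delta_rot": [0, 0, 0]}])

```text
t: 27.28
tcp_pos: [0.5592, -0.2069, 0.1372]
eef_rot: [3.14, -0.002, -0.615]
contact_force: [-0.6, 0.9, -1.2]
finger_gap: 0.0931
gripper_force: 0.0
```

```bash
cat > lid.py <<'E'
from h import *
from scipy import ndimage
# wrist: lid-top edges along the rays near the tool axis; col scan between fingers
def show(name):
    ci=camera_info("wrist");s=read_state();im=camera("wrist")[:,:,::-1];cv2.imwrite("pics/%s.png"%name,im)
    return ci,s,im
if __name__=="__main__":
    import sys
    ci,s,im=show(sys.argv[1]);g=im.max(2).astype(int)
    print(s["tcp_pos"].round(4),s["eef_rot"].round(4))
    for c in (240,272,300):print("col",c,g[90:300:5,c])
    for r in(160,200,240):print("row",r,g[r,160:390:5])
E
python3 lid.py w6;python3 -c "
from h import *
plan(.5587,-.2023,.029,-.612)"
```

```text
[ 0.5592 -0.2069  0.1372] [ 3.1403e+00 -2.3000e-03 -6.1540e-01]
col 240 [ 84  85  85  84  82  83  83  82  83  84  83  84  81  33 104 122 134 137
 143 134 135 138 138 137 138 136 136 132 134 136 139 142 137 135 131 139
  86  87  89  88  85  84]
col 272 [ 87  84  83  86  82  82  81  83  81  85  84  82  83  38 108 128 136 138
 138 141 135 136 138 135 138 141 169 183 236 239 240 240 241 240 240 241
 164 163 163 158 156 157]
col 300 [162 161 164 163 115  84  83 120 163 165 161 167 134  61  72 204 240 237
 237 137 136 183 206 132 191 217 213 197 184 163 158 146 159 166 163 161
 167 165 166 163 158 160]
row 160 [137 138 141 146 142 138 129  86  87  88  85  86  82  36  37 104 104 106
 104 104 104 104 108 107 103 103 105 104  72  58  42  85  86  85  85  82
  84  85  86  87  96  64  67  67 108 110]
row 200 [237 236 143 140 137 145 141 146  86  88  87  86  87  41  56 129 138 139
 137 138 131 136 138 197 219 228 215 215 206  66 102 168 166 168 165 166
 164 164 162 164  67  62  64  60 102 100]
row 240 [138 115 101 101 123 137 141 138 141  89  87  90  85  55  40 137 139 134
 144 138 145 147 228 239 241 239 241 242 158  74 166 165 167 165 165 165
 166 164 163 163  62  61  99 100 100 100]
t 27.3 offset shares [-0.029 -0.051  2.699] turn z share -0.0011 rows>= 2.7 0.0
```

Call:
servo_tool(rows=[{"hand": 1, "offset": [-0.03, -0.05, 0.6], "delta_rot": [0, 0, 0]}, {"hand": 1, "offset": [0, 0, 0.7], "delta_rot": [0, 0, 0]}, {"hand": 1, "offset": [0, 0, 0.7], "delta_rot": [0, 0, 0]}, {"hand": 1, "offset": [0, 0, 0.7], "delta_rot": [0, 0, 0]}, {"hand": 1, "offset": [0, 0, 0], "delta_rot": [0, 0, 0]}, {"hand": -1, "offset": [0, 0, 0], "delta_rot": [0, 0, 0]}, {"hand": -1, "offset": [0, 0, 0], "delta_rot": [0, 0, 0]}, {"hand": -1, "offset": [0, 0, 0], "delta_rot": [0, 0, 0]}], squeeze=30)

```text
t: 28.32
tcp_pos: [0.5587, -0.2006, 0.0303]
eef_rot: [-3.141, -0.001, -0.611]
contact_force: [1.0, -0.2, -0.5]
finger_gap: 0.0676
gripper_force: 0.0
```

Call:
servo_tool(rows=[{"hand": -1, "offset": [0, 0, 0], "delta_rot": [0, 0, 0]}, {"hand": -1, "offset": [0, 0, 0], "delta_rot": [0, 0, 0]}, {"hand": -1, "offset": [0, 0, 0], "delta_rot": [0, 0, 0]}, {"hand": -1, "offset": [0, 0, -0.3], "delta_rot": [0, 0, 0]}, {"hand": -1, "offset": [0, 0, -0.6], "delta_rot": [0, 0, 0]}, {"hand": -1, "offset": [0, 0, -0.8], "delta_rot": [0, 0, 0]}, {"hand": -1, "offset": [0, 0, -0.8], "delta_rot": [0, 0, 0]}, {"hand": -1, "offset": [0, 0, 0], "delta_rot": [0, 0, 0]}])

```text
t: 29.32
tcp_pos: [0.5593, -0.201, 0.1318]
eef_rot: [-3.14, -0.004, -0.611]
contact_force: [-0.5, 0.7, -1.7]
finger_gap: 0.052
gripper_force: 30.0
```

```bash
python3 - <<'E'
from h import *
ci=camera_info("wrist");X=np.load("X.npy")
from scipy.spatial.transform import Rotation as R
T=np.eye(4);T[:3,:3]=R.from_euler("xyz",[3.1403,-.0023,-.6154]).as_matrix();T[:3,3]=[.5592,-.2069,.1372]
w=proj(dict(ci,world_from_camera=T@X),[[266,163],[266,269]],.058)-[.5592,-.2069]
print("lid edges along x",w@[np.cos(-.6154),np.sin(-.6154)])
plan(.4545,-.0006,.13,.11)
E
```

```text
lid edges along x [ 0.03633287 -0.04613821]
t 29.3 offset shares [-2.054 -5.267  0.046] turn z share -0.4592 rows>= 5.3 3.9
```

Call:
servo_tool(rows=[{"hand": -1, "offset": [0, 0, 0], "delta_rot": [0, 0, -0.0918]}, {"hand": -1, "offset": [0, 0, 0], "delta_rot": [0, 0, -0.0918]}, {"hand": -1, "offset": [0, 0, 0], "delta_rot": [0, 0, -0.0918]}, {"hand": -1, "offset": [0, 0, 0], "delta_rot": [0, 0, -0.0918]}, {"hand": -1, "offset": [0, 0, 0], "delta_rot": [0, 0, -0.0918]}, {"hand": -1, "offset": [-0.2, -0.7, 0], "delta_rot": [0, 0, 0]}, {"hand": -1, "offset": [-0.24, -0.9, 0], "delta_rot": [0, 0, 0]}, {"hand": -1, "offset": [-0.25, -0.9, 0], "delta_rot": [0, 0, 0]}])

```text
t: 30.32
tcp_pos: [0.5187, -0.1032, 0.1285]
eef_rot: [-3.141, 0.001, 0.109]
contact_force: [-0.3, -0.4, -1.3]
finger_gap: 0.0519
gripper_force: 30.0
```

Call:
servo_tool(rows=[{"hand": -1, "offset": [-0.25, -0.9, 0], "delta_rot": [0, 0, 0]}, {"hand": -1, "offset": [-0.25, -0.9, 0], "delta_rot": [0, 0, 0]}, {"hand": -1, "offset": [-0.25, -0.97, 0], "delta_rot": [0, 0, 0]}, {"hand": -1, "offset": [0, 0, 0.4], "delta_rot": [0, 0, 0]}, {"hand": -1, "offset": [0, 0, 0.4], "delta_rot": [0, 0, 0]}, {"hand": -1, "offset": [0, 0, 0], "delta_rot": [0, 0, 0]}, {"hand": -1, "offset": [0, 0, 0], "delta_rot": [0, 0, 0]}])

```text
t: 31.2
tcp_pos: [0.4777, 0.0025, 0.0974]
eef_rot: [3.142, 0.001, 0.109]
contact_force: [-0.6, 0.6, -1.2]
finger_gap: 0.0515
gripper_force: 30.0
```

```bash
python3 -c "
from h import *
plan(.479,.0021,.0275,.11)"
```

```text
t 31.2 offset shares [0.031 0.013 1.747] turn z share -0.0004 rows>= 1.7 0.0
```

Call:
servo_tool(rows=[{"hand": -1, "offset": [0, 0.01, 0.5], "delta_rot": [0, 0, 0]}, {"hand": -1, "offset": [0, 0, 0.5], "delta_rot": [0, 0, 0]}, {"hand": -1, "offset": [0, 0, 0.4], "delta_rot": [0, 0, 0]}, {"hand": -1, "offset": [0, 0, 0.25], "delta_rot": [0, 0, 0]}, {"hand": -1, "offset": [0, 0, 0.1], "delta_rot": [0, 0, 0]}, {"hand": -1, "offset": [0, 0, 0], "delta_rot": [0, 0, 0]}])

```text
t: 31.95
tcp_pos: [0.478, 0.0022, 0.0276]
eef_rot: [-3.142, -0.0, 0.11]
contact_force: [0.3, 0.4, -2.0]
finger_gap: 0.0521
gripper_force: 30.0
```

Call:
servo_tool(rows=[{"hand": -1, "offset": [0.4, 0, 0.01], "delta_rot": [0, 0, 0]}, {"hand": -1, "offset": [0.45, 0, 0], "delta_rot": [0, 0, 0]}, {"hand": -1, "offset": [0.45, 0, 0], "delta_rot": [0, 0, 0]}, {"hand": -1, "offset": [0.45, 0, 0], "delta_rot": [0, 0, 0]}])

```text
t: 32.45
tcp_pos: [0.5496, 0.0102, 0.0276]
eef_rot: [3.141, -0.002, 0.11]
contact_force: [-0.3, -0.4, -1.8]
finger_gap: 0.0517
gripper_force: 30.0
```

Call:
servo_tool(rows=[{"hand": -1, "offset": [0.45, 0, 0], "delta_rot": [0, 0, 0]}, {"hand": -1, "offset": [0.45, 0, 0], "delta_rot": [0, 0, 0]}, {"hand": -1, "offset": [0.45, 0, 0], "delta_rot": [0, 0, 0]}, {"hand": -1, "offset": [0.2, 0, 0], "delta_rot": [0, 0, 0]}, {"hand": -1, "offset": [0, 0, 0], "delta_rot": [0, 0, 0]}])

```text
t: 33.08
tcp_pos: [0.6097, 0.0169, 0.0271]
eef_rot: [3.142, -0.001, 0.11]
contact_force: [0.5, -0.1, -1.3]
finger_gap: 0.0519
gripper_force: 30.0
```

```bash
python3 -c "
from h import *
plan(.6086,.0164,.0265,.11)"
```

```text
t 33.1 offset shares [-0.029  0.01   0.016] turn z share 0.0001 rows>= 0.0 0.0
```

Call:
servo_tool(rows=[{"hand": -1, "offset": [0, 0, -0.15], "delta_rot": [0, 0, 0]}, {"hand": -1, "offset": [0, 0, -0.2], "delta_rot": [0, 0, 0]}, {"hand": -1, "offset": [0, 0, -0.2], "delta_rot": [0, 0, 0]}, {"hand": -1, "offset": [0, 0, -0.2], "delta_rot": [0, 0, 0]}])

```text
t: 33.58
tcp_pos: [0.6092, 0.0167, 0.0579]
eef_rot: [-3.142, -0.0, 0.11]
contact_force: [0.2, -0.3, 0.2]
finger_gap: 0.0518
gripper_force: 30.0
```

Call:
servo_tool(rows=[{"hand": -1, "offset": [0, 0, -0.4], "delta_rot": [0, 0, 0]}, {"hand": -1, "offset": [0, 0, -0.5], "delta_rot": [0, 0, 0]}, {"hand": -1, "offset": [0, 0, -0.6], "delta_rot": [0, 0, 0]}, {"hand": -1, "offset": [0, 0, -0.6], "delta_rot": [0, 0, 0]}, {"hand": -1, "offset": [0, 0, 0], "delta_rot": [0, 0, 0]}, {"hand": -1, "offset": [0, 0, 0], "delta_rot": [0, 0, 0]}])

```text
t: 34.33
tcp_pos: [0.6089, 0.0168, 0.141]
eef_rot: [-3.141, -0.0, 0.11]
contact_force: [0.6, 0.1, -1.0]
finger_gap: 0.0517
gripper_force: 30.0
```

```bash
python3 -c "
from h import *
plan(.5587,-.2023,.022,-.612)
cv2.imwrite('pics/s7.png',camera('scene')[90:290,180:440,::-1].repeat(2,0).repeat(2,1))
im=camera('scene');print(im[160:220:4,282].max(1),im[160:220:4,300].max(1))
a=cv2.imread('pics/s2.png')[::2,::2];print(a[70:130:4,102].max(1),a[70:130:4,120].max(1))"
```

```text
t 34.3 offset shares [2.119 5.206 2.974] turn z share 0.4596 rows>= 5.2 3.9
[187 183 103 108 107 107 107 110 106  93 111 183 190 190 189] [ 88  99 168 151  81  40  41  14  14   9  91  89  89 110 117]
[186 188 185 109 106 107 107 107  61  92 103 105 146 190 189] [ 92 102 167 179  49  48  43  13   9  19  90  91  92 108 114]
```

Dark pixels in the jig match the earlier pull, so the short tray stayed behind. I'll place the lid.

Call:
servo_tool(rows=[{"hand": -1, "offset": [0, 0, 0], "delta_rot": [0, 0, 0.0919]}, {"hand": -1, "offset": [0, 0, 0], "delta_rot": [0, 0, 0.0919]}, {"hand": -1, "offset": [0, 0, 0], "delta_rot": [0, 0, 0.0919]}, {"hand": -1, "offset": [0, 0, 0], "delta_rot": [0, 0, 0.0919]}, {"hand": -1, "offset": [0, 0, 0], "delta_rot": [0, 0, 0.0919]}, {"hand": -1, "offset": [0.35, 0.8, 0], "delta_rot": [0, 0, 0]}, {"hand": -1, "offset": [0.35, 0.9, 0], "delta_rot": [0, 0, 0]}, {"hand": -1, "offset": [0.35, 0.9, 0], "delta_rot": [0, 0, 0]}])

```text
t: 35.42
tcp_pos: [0.5831, -0.0934, 0.1401]
eef_rot: [3.141, 0.001, -0.611]
contact_force: [0.2, -0.6, -0.2]
finger_gap: 0.0515
gripper_force: 30.0
```

Call:
servo_tool(rows=[{"hand": -1, "offset": [0.35, 0.9, 0], "delta_rot": [0, 0, 0]}, {"hand": -1, "offset": [0.35, 0.9, 0], "delta_rot": [0, 0, 0]}, {"hand": -1, "offset": [0.37, 0.81, 0.2], "delta_rot": [0, 0, 0]}, {"hand": -1, "offset": [0, 0, 0.7], "delta_rot": [0, 0, 0]}, {"hand": -1, "offset": [0, 0, 0.8], "delta_rot": [0, 0, 0]}, {"hand": -1, "offset": [0, 0, 0.7], "delta_rot": [0, 0, 0]}, {"hand": -1, "offset": [0, 0, 0.4], "delta_rot": [0, 0, 0]}, {"hand": -1, "offset": [0, 0, 0], "delta_rot": [0, 0, 0]}])

```text
t: 36.42
tcp_pos: [0.558, -0.2025, 0.0278]
eef_rot: [3.141, 0.002, -0.612]
contact_force: [0.2, -0.2, 0.1]
finger_gap: 0.0521
gripper_force: 30.0
```

Call:
servo_tool(rows=[{"hand": -1, "offset": [0, 0, 0.14], "delta_rot": [0, 0, 0]}, {"hand": -1, "offset": [0, 0, 0], "delta_rot": [0, 0, 0]}, {"hand": 0.6, "offset": [0, 0, 0], "delta_rot": [0, 0, 0]}, {"hand": 0.6, "offset": [0, 0, 0], "delta_rot": [0, 0, 0]}, {"hand": 0.6, "offset": [0, 0, 0], "delta_rot": [0, 0, 0]}, {"hand": 0.6, "offset": [0, 0, -0.4], "delta_rot": [0, 0, 0]}, {"hand": 0.6, "offset": [0, 0, -0.8], "delta_rot": [0, 0, 0]}, {"hand": 0.6, "offset": [0, 0, -0.8], "delta_rot": [0, 0, 0]}])

```text
t: 37.42
tcp_pos: [0.5587, -0.2027, 0.1051]
eef_rot: [3.142, 0.0, -0.612]
contact_force: [0.7, 0.4, 0.6]
finger_gap: 0.0741
gripper_force: 0.0
```

Call:
servo_tool(rows=[{"hand": 0.6, "offset": [0, 0, 0], "delta_rot": [0, 0, -0.0919]}, {"hand": 0.6, "offset": [0, 0, 0], "delta_rot": [0, 0, -0.0919]}, {"hand": 0.6, "offset": [0, 0, 0], "delta_rot": [0, 0, -0.0919]}, {"hand": 0.6, "offset": [0, 0, 0], "delta_rot": [0, 0, -0.0919]}, {"hand": 0.6, "offset": [0, 0, 0], "delta_rot": [0, 0, -0.0919]}, {"hand": 0.6, "offset": [0, 0, 0], "delta_rot": [0, 0, 0]}])

```text
t: 38.17
tcp_pos: [0.5588, -0.203, 0.1044]
eef_rot: [3.141, -0.001, 0.108]
contact_force: [0.9, -0.3, 0.2]
finger_gap: 0.0745
gripper_force: 0.0
```

```bash
python3 -c "
from h import *
plan(.6089,.0164,.1,.11)"
```

```text
t 38.2 offset shares [ 1.847 -5.314  0.11 ] turn z share -0.0011 rows>= 5.3 0.0
```

Call:
servo_tool(rows=[{"hand": 0.6, "offset": [0.3, -0.8, 0], "delta_rot": [0, 0, 0]}, {"hand": 0.6, "offset": [0.35, -0.95, 0], "delta_rot": [0, 0, 0]}, {"hand": 0.6, "offset": [0.35, -0.95, 0], "delta_rot": [0, 0, 0]}, {"hand": 0.6, "offset": [0.35, -0.95, 0], "delta_rot": [0, 0, 0]}, {"hand": 0.6, "offset": [0.35, -0.95, 0], "delta_rot": [0, 0, 0]}, {"hand": 0.6, "offset": [0.15, -0.71, 0], "delta_rot": [0, 0, 0]}, {"hand": 0.6, "offset": [0, 0, 0], "delta_rot": [0, 0, 0]}, {"hand": 0.6, "offset": [0, 0, 0], "delta_rot": [0, 0, 0]}])

```text
t: 39.17
tcp_pos: [0.609, 0.0157, 0.1037]
eef_rot: [3.141, 0.0, 0.108]
contact_force: [-0.4, 0.0, -0.6]
finger_gap: 0.0739
gripper_force: 0.0
```

```bash
python3 -c "
from h import *
plan(.6089,.0164,.027,.11)"; python3 lid.py w8
```

```text
t 39.2 offset shares [ 0.    -0.017  1.917] turn z share -0.0015 rows>= 1.9 0.0
[0.609  0.0157 0.1037] [3.1408 0.     0.1076]
col 240 [135 141 141 145 139 140 137 133 139 132 134 137  62  40  41  40  39  36
  40  40  39  41  39  41  42  40  39  41  41  37  40  41  39  40  59  67
 134 135 135 134 132 132]
col 272 [140 133 139 141 135 134 135 134 136 135 136 134  64  36  26  33  29  29
  31  53  64 114 115  65  67  65  66  68  69  67  65  66  65  65  41  33
 133 136 140 131 134 140]
col 300 [133 135 129 133 134 136 136 134 134 136 129 130  68  35  26  36  29  31
  35  28  33  33  33  30  36  30  32  30  32  35  33  34  37  39  38  40
 137 136 142 138 133 139]
row 160 [238 237 139 145 146 135 138 148 136 122 123 115 120 118  43  43  41  41
  34  33  34  34  34  33  33  29  35  33  26  36  32 106 118 121 117 119
 115 134 138 136 134 137 147 144 142 144]
row 200 [237 240 238 234 233 140 153 231 231 126 124 122 124 122  46  44  39  41
  69  70 117 116 114 115 116 116  65  39  33  32  36 120 118 118 121 120
 135 140 142 140 138 147 155 239 238 144]
row 240 [238 232 236 239 219 123 102 101 130 138 201  97 226 120  84  43  40  39
  68  69  67  67  67  68  67  65  66  34  33  37  38 116 116  64  61 117
 140 225 101 101 126 231 238 238 238 239]
```

View pics/w8.png

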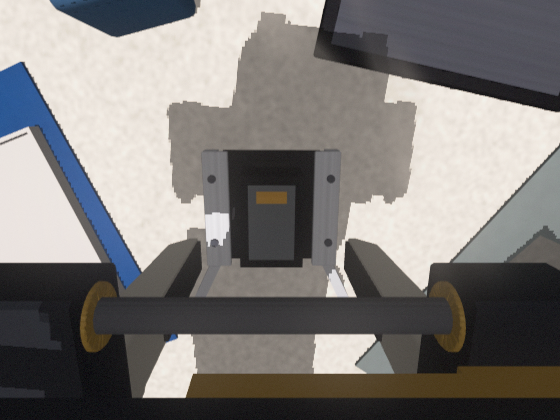

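The wrist view shows the short tray flush in the jig: foot rows 150 to 268, block rows 185 to 259, rail ends at row 150.

```bash
python3 -c "
from h import *
ci=camera_info('wrist');t=np.array([np.cos(.1076),np.sin(.1076)]);p=read_state()['tcp_pos'][:2]
for uv,z in(([[272,185],[272,259.5]],.05),([[272,150],[272,267.5]],.008)):
  d=(proj(ci,uv,z)-p)@t;print(d,d.mean())
d=(proj(ci,[[211.5,179],[211.5,242.5],[331,179],[328,242.5]],.019)-p);print(d@t,d@np.array([-t[1],t[0]]))"
```

```text
[ 0.02556836 -0.02688517] -0.0006584035488259518
[ 0.04408738 -0.05248853] -0.004200573048340057
[ 0.0238888  -0.02618469  0.02381277 -0.02628402] [ 0.04425552  0.0465417  -0.04429625 -0.04409831]
```

Call:
servo_tool(rows=[{"hand": 0.6, "offset": [-0.02, -0.02, 0.6], "delta_rot": [0, 0, 0]}, {"hand": 0.6, "offset": [0, 0, 0.7], "delta_rot": [0, 0, 0]}, {"hand": 0.6, "offset": [0, 0, 0.6], "delta_rot": [0, 0, 0]}, {"hand": 0.6, "offset": [0, 0, 0], "delta_rot": [0, 0, 0]}, {"hand": -1, "offset": [0, 0, 0], "delta_rot": [0, 0, 0]}, {"hand": -1, "offset": [0, 0, 0], "delta_rot": [0, 0, 0]}, {"hand": -1, "offset": [0, 0, 0], "delta_rot": [0, 0, 0]}, {"hand": -1, "offset": [0, 0, 0], "delta_rot": [0, 0, 0]}], squeeze=30)

```text
t: 40.22
tcp_pos: [0.6085, 0.0174, 0.028]
eef_rot: [3.142, -0.001, 0.11]
contact_force: [-1.1, -0.5, 4.8]
finger_gap: 0.043
gripper_force: 30.0
```

Call:
servo_tool(rows=[{"hand": -1, "offset": [0, 0, 0], "delta_rot": [0, 0, 0]}, {"hand": -1, "offset": [-0.3, 0, 0], "delta_rot": [0, 0, 0]}, {"hand": -1, "offset": [-0.5, 0, 0], "delta_rot": [0, 0, 0]}, {"hand": -1, "offset": [-0.5, 0, 0], "delta_rot": [0, 0, 0]}, {"hand": -1, "offset": [-0.5, 0, 0], "delta_rot": [0, 0, 0]}, {"hand": -1, "offset": [-0.5, 0, 0], "delta_rot": [0, 0, 0]}, {"hand": -1, "offset": [-0.6, 0, 0], "delta_rot": [0, 0, 0]}, {"hand": -1, "offset": [-0.35, 0, 0], "delta_rot": [0, 0, 0]}])

```text
t: 41.22
tcp_pos: [0.4787, 0.003, 0.0279]
eef_rot: [3.141, -0.002, 0.11]
contact_force: [3.1, 0.4, 3.6]
finger_gap: 0.0427
gripper_force: 30.0
```

Call:
servo_tool(rows=[{"hand": -1, "offset": [0, 0, -0.4], "delta_rot": [0, 0, 0]}, {"hand": -1, "offset": [0, 0, -0.9], "delta_rot": [0, 0, 0]}, {"hand": -1, "offset": [0, 0, -1], "delta_rot": [0, 0, 0]}, {"hand": -1, "offset": [0, 0, -1], "delta_rot": [0, 0, 0]}, {"hand": -1, "offset": [0, 0, 0], "delta_rot": [0, 0, 0]}])

```text
t: 41.85
tcp_pos: [0.4792, 0.0032, 0.1614]
eef_rot: [-3.141, -0.004, 0.11]
contact_force: [1.0, -0.0, -1.2]
finger_gap: 0.043
gripper_force: 30.0
```

```bash
python3 - <<'E'
from h import *
import car
for r in car.carriers():print(r)
# hover 115 mm short of short carrier
yaw=.452;c=np.array([.4863,.2985])
plan(*(c-.11*np.array([np.cos(yaw),np.sin(yaw)])),.168,yaw)
E
```

```text
(array([110., 249.]), 0.4448, 0.4166, 139, 100, 29.9)
(array([149., 234.]), 0.486, 0.2981, 109, 97, 26.4)
(array([183., 214.]), 0.5426, 0.1934, 201, 100, 26.3)
t 41.9 offset shares [ 0.647 -6.554 -0.2  ] turn z share -0.2176 rows>= 6.6 1.8
```

Call:
servo_tool(rows=[{"hand": -1, "offset": [0, 0, -0.2], "delta_rot": [0, 0, -0.109]}, {"hand": -1, "offset": [0, 0, 0], "delta_rot": [0, 0, -0.109]}, {"hand": -1, "offset": [0.1, -0.9, 0], "delta_rot": [0, 0, 0]}, {"hand": -1, "offset": [0.1, -1, 0], "delta_rot": [0, 0, 0]}, {"hand": -1, "offset": [0.1, -1, 0], "delta_rot": [0, 0, 0]}, {"hand": -1, "offset": [0.1, -1, 0], "delta_rot": [0, 0, 0]}, {"hand": -1, "offset": [0.1, -1, 0], "delta_rot": [0, 0, 0]}, {"hand": -1, "offset": [0.1, -1, 0], "delta_rot": [0, 0, 0]}])

```text
t: 42.9
tcp_pos: [0.3957, 0.2264, 0.1658]
eef_rot: [3.141, 0.003, 0.452]
contact_force: [0.3, 0.5, -1.4]
finger_gap: 0.0429
gripper_force: 30.0
```

Call:
servo_tool(rows=[{"hand": -1, "offset": [0.05, -0.65, 0], "delta_rot": [0, 0, 0]}, {"hand": -1, "offset": [0, 0, 0], "delta_rot": [0, 0, 0]}, {"hand": -1, "offset": [0, 0, 0], "delta_rot": [0, 0, 0]}])

```text
t: 43.28
tcp_pos: [0.3874, 0.2489, 0.1664]
eef_rot: [3.141, 0.002, 0.452]
contact_force: [0.4, -0.7, -0.9]
finger_gap: 0.0429
gripper_force: 30.0
```

```bash
cat > edges.py <<'E'
from h import *
import sys
# held tray's front foot edge (dark->light going up) and carrier near rim (blue->bright) on columns near the centre
ci=camera_info("wrist");s=read_state();im=camera("wrist")[:,:,::-1].astype(int);cv2.imwrite("pics/%s.png"%sys.argv[1],im)
p=s["tcp_pos"];yaw=s["eef_rot"][2];t=np.array([np.cos(yaw),np.sin(yaw)]);n=np.array([-t[1],t[0]])
print(p.round(4),yaw.round(4),s["finger_gap"],s["gripper_force"])
sat=(im[...,0]-im[...,2]>30)
g=im.max(2)
for c in (225,245,260,275,290,305,320):
    col="".join("b" if sat[r,c] else ("k" if g[r,c]<70 else ("w" if g[r,c]>115 else "g")) for r in range(0,240))
    # run-length
    out=[];st=0
    for r in range(1,241):
        if r==240 or col[r]!=col[st]:
            if r-st>2: out.append("%s%d-%d"%(col[st],st,r-1))
            st=r
    print(c," ".join(out))
E
python3 edges.py w9
```

```text
[0.3874 0.2489 0.1664] 0.4518 0.04289772480741726 29.995463490486145
225 w0-2 w4-128 b130-162 k163-239
245 w0-128 b129-162 k163-239
260 w0-128 b129-162 k163-227 g231-235 w236-239
275 w0-127 b129-162 k163-227 g231-235 w236-239
290 w3-127 b129-162 k163-227 g231-234 w235-238
305 w3-127 b129-162 k163-239
320 w3-6 w8-10 w12-16 w19-22 w24-127 b128-162 k163-239[ WARN:0@0.186] global loadsave.cpp:1063 imwrite_ Unsupported depth image for selected encoder is fallbacked to CV_8U.
```

```bash
python3 - <<'E'
from h import *
ci=camera_info("wrist");s=read_state();p=s["tcp_pos"][:2];yaw=s["eef_rot"][2];t=np.array([np.cos(yaw),np.sin(yaw)]);n=np.array([-t[1],t[0]])
f=lambda uv,z:np.c_[(proj(ci,uv,z)-p)@t,(proj(ci,uv,z)-p)@n]
print("foot",f([[272,162.5]],.1464)[0,0]-.044)
print("rim",f([[272,128.5]],.014)[0,0]+.053)
im=cv2.imread("pics/w9.png").astype(int);sat=im[...,0]-im[...,2]>0
b=(im[...,0]-im[...,2])>30
for r in(60,90,120):
    i=np.flatnonzero(~b[r,180:370])+180;print(r,i.min(),i.max(),f([[i.min()-.5,r],[i.max()+.5,r]],.014)[:,1])
    j=np.flatnonzero(~b[r])
    br=np.flatnonzero(np.diff(b[r].astype(int)));print(br)
for r in(175,185):
    k=np.flatnonzero(im[r].max(1)<70);k=k[(k>150)&(k<400)];print("foot cols",k.min(),k.max(),f([[k.min()-.5,r],[k.max()+.5,r]],.1464)[:,1])
E
```

```text
foot 0.0005281045818419927
rim 0.1103120263596017
60 180 369 [ 0.07943795 -0.08466926]
[ 57  69 181 214 333 348 460 473]
90 180 369 [ 0.08114103 -0.08644822]
[ 63  75 185 215 456 470]
120 180 369 [ 0.08291793 -0.08830433]
[ 69  81 189 217 322 345 452 467]
foot cols 204 342 [ 0.03720009 -0.03916227]
foot cols 205 341 [ 0.03693401 -0.03890027]
```

Call:
servo_tool(rows=[{"hand": -1, "offset": [0.6, -0.025, 0], "delta_rot": [0, 0, 0]}, {"hand": -1, "offset": [0.8, -0.025, 0], "delta_rot": [0, 0, 0]}, {"hand": -1, "offset": [0.8, -0.025, 0.3], "delta_rot": [0, 0, 0]}, {"hand": -1, "offset": [0.545, 0, 0.6], "delta_rot": [0, 0, 0]}, {"hand": -1, "offset": [0, 0, 0.8], "delta_rot": [0, 0, 0]}, {"hand": -1, "offset": [0, 0, 0.7], "delta_rot": [0, 0, 0]}, {"hand": -1, "offset": [0, 0, 0.3], "delta_rot": [0, 0, 0]}, {"hand": -1, "offset": [0, 0, 0], "delta_rot": [0, 0, 0]}])

```text
t: 44.32
tcp_pos: [0.4854, 0.2998, 0.0589]
eef_rot: [3.141, 0.002, 0.451]
contact_force: [-0.0, 0.5, -0.1]
finger_gap: 0.0429
gripper_force: 30.0
```

```bash
python3 -c "
from h import *
plan(.4857,.2992,.0335,.455)
print(read_state()['gripper_force'])"
```

```text
t 44.3 offset shares [0.001 0.017 0.635] turn z share -0.0025 rows>= 0.6 0.0
29.995571672916412
```

Call:
servo_tool(rows=[{"hand": -1, "offset": [0, 0, 0.25], "delta_rot": [0, 0, 0]}, {"hand": -1, "offset": [0, 0, 0.2], "delta_rot": [0, 0, 0]}, {"hand": -1, "offset": [0, 0, 0.12], "delta_rot": [0, 0, 0]}, {"hand": -1, "offset": [0, 0, 0.06], "delta_rot": [0, 0, 0]}, {"hand": -1, "offset": [0, 0, 0], "delta_rot": [0, 0, 0]}])

```text
t: 44.95
tcp_pos: [0.4854, 0.3009, 0.0342]
eef_rot: [-3.142, -0.0, 0.452]
contact_force: [0.1, 0.6, -0.4]
finger_gap: 0.0427
gripper_force: 30.0
```

Call:
servo_tool(rows=[{"hand": -1, "offset": [0, 0, 0.03], "delta_rot": [0, 0, 0]}, {"hand": -1, "offset": [0, 0, 0], "delta_rot": [0, 0, 0]}, {"hand": 0.3, "offset": [0, 0, 0], "delta_rot": [0, 0, 0]}, {"hand": 0.3, "offset": [0, 0, 0], "delta_rot": [0, 0, 0]}, {"hand": 0.3, "offset": [0, 0, 0], "delta_rot": [0, 0, 0]}, {"hand": 0.3, "offset": [0, 0, -0.5], "delta_rot": [0, 0, 0]}, {"hand": 0.3, "offset": [0, 0, -0.9], "delta_rot": [0, 0, 0]}, {"hand": 0.3, "offset": [0, 0, -1], "delta_rot": [0, 0, 0]}])

```text
t: 45.95
tcp_pos: [0.485, 0.3006, 0.1295]
eef_rot: [3.141, 0.001, 0.452]
contact_force: [0.2, 0.8, 0.1]
finger_gap: 0.0605
gripper_force: 0.0
```

Call:
servo_tool(rows=[{"hand": 1, "offset": [-0.8, 0, -0.2], "delta_rot": [0, 0, 0]}, {"hand": 1, "offset": [-0.8, 0, 0], "delta_rot": [0, 0, 0]}, {"hand": 1, "offset": [-0.8, 0, 0], "delta_rot": [0, 0, 0]}, {"hand": 1, "offset": [0, 0, 0], "delta_rot": [0, 0, 0]}, {"hand": 1, "offset": [0, 0, 0], "delta_rot": [0, 0, 0]}])

```text
t: 46.58
tcp_pos: [0.3999, 0.2595, 0.1372]
eef_rot: [-3.141, -0.001, 0.452]
contact_force: [1.2, -0.2, 0.8]
finger_gap: 0.0932
gripper_force: 0.0
```

```bash
python3 edges.py w10 2>/dev/null; python3 -c "
from h import *
plan(.4909,-.303,.13,-.557)"
```

```text
[0.3999 0.2595 0.1372] 0.4523 0.09320721855739021 0.0
225 b0-8 w9-14 w16-21 k23-67 g68-75 w76-149 b151-214 w215-239
245 b0-8 w9-13 w16-21 k23-137 w139-149 b151-213 w214-239
260 b0-8 w9-13 w15-21 g22-30 k31-33 w35-115 k117-137 w139-149 b151-212 w213-239
275 b0-8 w9-13 w15-21 g22-34 w35-62 g63-108 g110-115 k116-137 w139-145 w147-149 b150-211 w212-239
290 b0-7 w8-13 w15-21 g22-34 w35-51 g52-104 g106-115 k116-137 w139-148 b150-211 w212-239
305 b0-7 w8-12 w15-21 k23-31 g32-50 k51-138 w140-148 b150-210 w211-239
320 b0-7 w8-12 w14-21 k23-47 g48-54 k55-81 g89-101 w102-148 b150-209 w210-239
t 46.6 offset shares [ 9.362 10.739  0.177] turn z share 0.6425 rows>= 10.7 5.5
```

The short tray sits inside its carrier: foot rows 22 to 138 within rim rows 8 to 149. Now the long box.

Call:
servo_tool(rows=[{"hand": 1, "offset": [0, 0, 0], "delta_rot": [0, 0, 0.1071]}, {"hand": 1, "offset": [0, 0, 0], "delta_rot": [0, 0, 0.1071]}, {"hand": 1, "offset": [0, 0, 0], "delta_rot": [0, 0, 0.1071]}, {"hand": 1, "offset": [0, 0, 0], "delta_rot": [0, 0, 0.1071]}, {"hand": 1, "offset": [0, 0, 0], "delta_rot": [0, 0, 0.1071]}, {"hand": 1, "offset": [0, 0, 0], "delta_rot": [0, 0, 0.107]}, {"hand": 1, "offset": [0.624, 0.716, 0], "delta_rot": [0, 0, 0]}, {"hand": 1, "offset": [0.624, 0.716, 0], "delta_rot": [0, 0, 0]}])

```text
t: 47.62
tcp_pos: [0.4122, 0.1839, 0.1367]
eef_rot: [-3.141, -0.001, -0.555]
contact_force: [0.7, 0.6, 0.4]
finger_gap: 0.0928
gripper_force: 0.0
```

Call:
servo_tool(rows=[{"hand": 1, "offset": [0.624, 0.716, 0], "delta_rot": [0, 0, 0]}, {"hand": 1, "offset": [0.624, 0.716, 0], "delta_rot": [0, 0, 0]}, {"hand": 1, "offset": [0.624, 0.716, 0], "delta_rot": [0, 0, 0]}, {"hand": 1, "offset": [0.624, 0.716, 0], "delta_rot": [0, 0, 0]}, {"hand": 1, "offset": [0.624, 0.716, 0], "delta_rot": [0, 0, 0]}, {"hand": 1, "offset": [0.624, 0.716, 0], "delta_rot": [0, 0, 0]}, {"hand": 1, "offset": [0.624, 0.716, 0], "delta_rot": [0, 0, 0]}, {"hand": 1, "offset": [0.624, 0.716, 0], "delta_rot": [0, 0, 0]}])

```text
t: 48.62
tcp_pos: [0.4607, -0.1179, 0.1369]
eef_rot: [3.142, -0.001, -0.557]
contact_force: [0.6, -0.6, 0.1]
finger_gap: 0.0929
gripper_force: 0.0
```

Call:
servo_tool(rows=[{"hand": 1, "offset": [0.624, 0.716, 0], "delta_rot": [0, 0, 0]}, {"hand": 1, "offset": [0.624, 0.716, 0], "delta_rot": [0, 0, 0]}, {"hand": 1, "offset": [0.624, 0.716, 0], "delta_rot": [0, 0, 0]}, {"hand": 1, "offset": [0.624, 0.716, 0], "delta_rot": [0, 0, 0]}, {"hand": 1, "offset": [0.624, 0.716, 0], "delta_rot": [0, 0, 0]}, {"hand": 1, "offset": [0, 0, 0], "delta_rot": [0, 0, 0]}, {"hand": 1, "offset": [0, 0, 0], "delta_rot": [0, 0, 0]}])

```text
t: 49.5
tcp_pos: [0.4898, -0.3034, 0.1365]
eef_rot: [-3.142, 0.001, -0.557]
contact_force: [0.5, 0.0, -0.4]
finger_gap: 0.0933
gripper_force: 0.0
```

```bash
python3 lid.py w11;python3 -c "
from h import *
plan(.4909,-.303,.03,-.556)"
```

```text
[ 0.4898 -0.3034  0.1365] [-3.1415e+00  9.0000e-04 -5.5710e-01]
col 240 [ 84  85  84  82  52  93 139 140 142 135 134 135 139 134 139 140 135 137
 147 142 140 140 137 142 139 139 145 145 146 151 175 208 240 240 240 242
 240 241 241 238 239 234]
col 272 [ 88  85  87  87  56  99 146 140 136 144 143 141 140 137 138 138 144 143
 139 141 140 141 145 144 240 241 241 241 241 241 241 242 242 242 241 239
 242 241 239 242 241 241]
col 300 [ 91  92  90 131  55  97 145 140 140 141 143 137 142 138 235 240 240 240
 240 146 140 228 139 143 228 241 241 240 241 241 241 241 236 239 241 241
 239 241 241 240 242 241]
row 160 [ 91  80  81  80  81  79  81  80  80  79  81  81  81  69  35 134 139 140
 141 139 139 139 141 136 141 141 140 137 235 232  49  77  89  90  90  88
  87  88  87  89 144 162 162 162  96 110]
row 200 [ 97  84  82  80  82  83  82  82  83  82  84  86  84  85  44 139 137 139
 141 146 144 153 149 141 153 147 147 139 139  92  69 170 170 172 171 167
 167 167 168 166 165 164 166 167  96 101]
row 240 [ 83  88  92  91  69  83  82  83  81  85  84  87  89  92  54  77 175 242
 241 241 241 240 242 241 239 241 242 240 241  78  77 167 170 172 169 169
 166 165 170 167 165 141 100 101 105 103]
t 49.5 offset shares [ 0.026 -0.01   2.666] turn z share -0.0001 rows>= 2.7 0.0
```

Call:
servo_tool(rows=[{"hand": 1, "offset": [0.03, 0, 0.6], "delta_rot": [0, 0, 0]}, {"hand": 1, "offset": [0, 0, 0.7], "delta_rot": [0, 0, 0]}, {"hand": 1, "offset": [0, 0, 0.7], "delta_rot": [0, 0, 0]}, {"hand": 1, "offset": [0, 0, 0.67], "delta_rot": [0, 0, 0]}, {"hand": 1, "offset": [0, 0, 0], "delta_rot": [0, 0, 0]}, {"hand": -1, "offset": [0, 0, 0], "delta_rot": [0, 0, 0]}, {"hand": -1, "offset": [0, 0, 0], "delta_rot": [0, 0, 0]}, {"hand": -1, "offset": [0, 0, 0], "delta_rot": [0, 0, 0]}], squeeze=30)

```text
t: 50.55
tcp_pos: [0.4912, -0.3045, 0.0311]
eef_rot: [-3.141, -0.001, -0.557]
contact_force: [-0.7, 0.7, -0.3]
finger_gap: 0.0673
gripper_force: 0.0
```

Call:
servo_tool(rows=[{"hand": -1, "offset": [0, 0, 0], "delta_rot": [0, 0, 0]}, {"hand": -1, "offset": [0, 0, 0], "delta_rot": [0, 0, 0]}, {"hand": -1, "offset": [0, 0, 0], "delta_rot": [0, 0, 0]}, {"hand": -1, "offset": [0, 0, -0.3], "delta_rot": [0, 0, 0]}, {"hand": -1, "offset": [0, 0, -0.6], "delta_rot": [0, 0, 0]}, {"hand": -1, "offset": [0, 0, -0.8], "delta_rot": [0, 0, 0]}, {"hand": -1, "offset": [0, 0, -0.8], "delta_rot": [0, 0, 0]}, {"hand": -1, "offset": [0, 0, 0], "delta_rot": [0, 0, 0]}])

```text
t: 51.55
tcp_pos: [0.4916, -0.3051, 0.1326]
eef_rot: [-3.141, -0.004, -0.557]
contact_force: [0.4, -0.0, -2.5]
finger_gap: 0.0519
gripper_force: 30.0
```

```bash
python3 -c "
from h import *
plan(.4575,-.0002,.0985,.11)"
```

```text
t 51.5 offset shares [-0.01  -7.67   0.852] turn z share -0.4248 rows>= 7.7 3.6
```

Call:
servo_tool(rows=[{"hand": -1, "offset": [0, 0, 0], "delta_rot": [0, 0, -0.1062]}, {"hand": -1, "offset": [0, 0, 0], "delta_rot": [0, 0, -0.1062]}, {"hand": -1, "offset": [0, 0, 0], "delta_rot": [0, 0, -0.1062]}, {"hand": -1, "offset": [0, 0, 0], "delta_rot": [0, 0, -0.1062]}, {"hand": -1, "offset": [0, -0.7, 0], "delta_rot": [0, 0, 0]}, {"hand": -1, "offset": [0, -0.9, 0], "delta_rot": [0, 0, 0]}, {"hand": -1, "offset": [0, -0.9, 0], "delta_rot": [0, 0, 0]}, {"hand": -1, "offset": [0, -0.9, 0], "delta_rot": [0, 0, 0]}])

```text
t: 52.55
tcp_pos: [0.4748, -0.168, 0.1293]
eef_rot: [-3.141, 0.001, 0.11]
contact_force: [-0.5, -0.5, -1.2]
finger_gap: 0.0517
gripper_force: 30.0
```

Call:
servo_tool(rows=[{"hand": -1, "offset": [0, -0.9, 0], "delta_rot": [0, 0, 0]}, {"hand": -1, "offset": [0, -0.9, 0], "delta_rot": [0, 0, 0]}, {"hand": -1, "offset": [0, -0.9, 0], "delta_rot": [0, 0, 0]}, {"hand": -1, "offset": [0, -0.9, 0.2], "delta_rot": [0, 0, 0]}, {"hand": -1, "offset": [0, -0.67, 0.6], "delta_rot": [0, 0, 0]}, {"hand": -1, "offset": [0, 0, 0], "delta_rot": [0, 0, 0]}, {"hand": -1, "offset": [0, 0, 0], "delta_rot": [0, 0, 0]}])

```text
t: 53.42
tcp_pos: [0.4567, -0.0, 0.0979]
eef_rot: [3.141, 0.001, 0.11]
contact_force: [0.0, 0.2, -1.8]
finger_gap: 0.0522
gripper_force: 30.0
```

```bash
python3 -c "
from h import *
plan(.4575,-.0002,.0285,.11)"
```

```text
t 53.4 offset shares [0.02  0.007 1.735] turn z share -0.0 rows>= 1.7 0.0
```

Call:
servo_tool(rows=[{"hand": -1, "offset": [0, 0, 0.5], "delta_rot": [0, 0, 0]}, {"hand": -1, "offset": [0, 0, 0.5], "delta_rot": [0, 0, 0]}, {"hand": -1, "offset": [0, 0, 0.4], "delta_rot": [0, 0, 0]}, {"hand": -1, "offset": [0, 0, 0.23], "delta_rot": [0, 0, 0]}, {"hand": -1, "offset": [0, 0, 0.1], "delta_rot": [0, 0, 0]}, {"hand": -1, "offset": [0, 0, 0], "delta_rot": [0, 0, 0]}])

```text
t: 54.18
tcp_pos: [0.4571, 0.0003, 0.0292]
eef_rot: [3.142, -0.0, 0.11]
contact_force: [-1.5, -0.7, -2.1]
finger_gap: 0.0519
gripper_force: 30.0
```

Call:
servo_tool(rows=[{"hand": -1, "offset": [0.45, 0, 0.01], "delta_rot": [0, 0, 0]}, {"hand": -1, "offset": [0.45, 0, 0], "delta_rot": [0, 0, 0]}, {"hand": -1, "offset": [0.45, 0, 0], "delta_rot": [0, 0, 0]}, {"hand": -1, "offset": [0.45, 0, 0], "delta_rot": [0, 0, 0]}])

```text
t: 54.68
tcp_pos: [0.5293, 0.0086, 0.0293]
eef_rot: [3.142, -0.001, 0.11]
contact_force: [-0.4, -0.2, -1.6]
finger_gap: 0.0514
gripper_force: 30.0
```

Call:
servo_tool(rows=[{"hand": -1, "offset": [0.45, 0, 0], "delta_rot": [0, 0, 0]}, {"hand": -1, "offset": [0.45, 0, 0], "delta_rot": [0, 0, 0]}, {"hand": -1, "offset": [0.45, 0, 0], "delta_rot": [0, 0, 0]}, {"hand": -1, "offset": [0.45, 0, 0], "delta_rot": [0, 0, 0]}, {"hand": -1, "offset": [0.1, 0, 0], "delta_rot": [0, 0, 0]}, {"hand": -1, "offset": [0, 0, 0], "delta_rot": [0, 0, 0]}])

```text
t: 55.42
tcp_pos: [0.6036, 0.0169, 0.0288]
eef_rot: [-3.142, 0.0, 0.11]
contact_force: [0.6, 0.4, -3.0]
finger_gap: 0.0516
gripper_force: 30.0
```

Call:
servo_tool(rows=[{"hand": -1, "offset": [0, 0, -0.15], "delta_rot": [0, 0, 0]}, {"hand": -1, "offset": [0, 0, -0.2], "delta_rot": [0, 0, 0]}, {"hand": -1, "offset": [0, 0, -0.2], "delta_rot": [0, 0, 0]}, {"hand": -1, "offset": [0, 0, -0.2], "delta_rot": [0, 0, 0]}])

```text
t: 55.92
tcp_pos: [0.6042, 0.0169, 0.0595]
eef_rot: [-3.142, -0.001, 0.11]
contact_force: [-1.2, -0.5, 0.1]
finger_gap: 0.0516
gripper_force: 30.0
```

Call:
servo_tool(rows=[{"hand": -1, "offset": [0, 0, -0.4], "delta_rot": [0, 0, 0]}, {"hand": -1, "offset": [0, 0, -0.5], "delta_rot": [0, 0, 0]}, {"hand": -1, "offset": [0, 0, -0.6], "delta_rot": [0, 0, 0]}, {"hand": -1, "offset": [0, 0, -0.6], "delta_rot": [0, 0, 0]}, {"hand": -1, "offset": [0, 0, 0], "delta_rot": [0, 0, 0]}, {"hand": -1, "offset": [0, 0, 0], "delta_rot": [0, 0, 0]}])

```text
t: 56.68
tcp_pos: [0.6039, 0.017, 0.1426]
eef_rot: [-3.142, -0.0, 0.11]
contact_force: [0.2, -0.2, -1.3]
finger_gap: 0.0518
gripper_force: 30.0
```

```bash
python3 -c "
from h import *
plan(.4909,-.303,.024,-.556)
im=camera('scene');print(im[160:220:4,282].max(1),im[160:220:4,300].max(1))"
```

```text
t 56.7 offset shares [1.823 8.286 2.964] turn z share 0.4243 rows>= 8.3 3.6
[184 187 107 109 107  97  90  19  28  94 105 165 192 192 192] [ 90 105 170 164  47  50  46   7  15  13  91  92  93 110 139]
```

Call:
servo_tool(rows=[{"hand": -1, "offset": [0, 0, 0], "delta_rot": [0, 0, 0.1061]}, {"hand": -1, "offset": [0, 0, 0], "delta_rot": [0, 0, 0.1061]}, {"hand": -1, "offset": [0, 0, 0], "delta_rot": [0, 0, 0.1061]}, {"hand": -1, "offset": [0, 0, 0], "delta_rot": [0, 0, 0.106]}, {"hand": -1, "offset": [0.2, 0.7, 0], "delta_rot": [0, 0, 0]}, {"hand": -1, "offset": [0.2, 0.9, 0], "delta_rot": [0, 0, 0]}, {"hand": -1, "offset": [0.2, 0.95, 0], "delta_rot": [0, 0, 0]}, {"hand": -1, "offset": [0.2, 0.95, 0], "delta_rot": [0, 0, 0]}])

```text
t: 57.72
tcp_pos: [0.5564, -0.1199, 0.1416]
eef_rot: [3.141, 0.001, -0.556]
contact_force: [0.3, -0.9, -0.6]
finger_gap: 0.052
gripper_force: 30.0
```

Call:
servo_tool(rows=[{"hand": -1, "offset": [0.2, 0.95, 0], "delta_rot": [0, 0, 0]}, {"hand": -1, "offset": [0.2, 0.95, 0], "delta_rot": [0, 0, 0]}, {"hand": -1, "offset": [0.2, 0.95, 0], "delta_rot": [0, 0, 0]}, {"hand": -1, "offset": [0.2, 0.95, 0], "delta_rot": [0, 0, 0]}, {"hand": -1, "offset": [0.22, 0.99, 0], "delta_rot": [0, 0, 0]}, {"hand": -1, "offset": [0, 0, 0.5], "delta_rot": [0, 0, 0]}, {"hand": -1, "offset": [0, 0, 0.9], "delta_rot": [0, 0, 0]}, {"hand": -1, "offset": [0, 0, 0.8], "delta_rot": [0, 0, 0]}])

```text
t: 58.72
tcp_pos: [0.4903, -0.303, 0.0528]
eef_rot: [3.141, 0.001, -0.556]
contact_force: [0.3, -0.0, -0.5]
finger_gap: 0.0518
gripper_force: 30.0
```

Call:
servo_tool(rows=[{"hand": -1, "offset": [0, 0, 0.4], "delta_rot": [0, 0, 0]}, {"hand": -1, "offset": [0, 0, 0.2], "delta_rot": [0, 0, 0]}, {"hand": -1, "offset": [0, 0, 0], "delta_rot": [0, 0, 0]}])

```text
t: 59.1
tcp_pos: [0.4908, -0.3032, 0.0305]
eef_rot: [3.141, 0.0, -0.556]
contact_force: [0.6, -0.8, -0.5]
finger_gap: 0.0517
gripper_force: 30.0
```

```bash
python3 -c "
from h import *
plan(.4909,-.303,.0228,-.556)"
```

```text
t 59.1 offset shares [-0.001 -0.006  0.194] turn z share -0.0002 rows>= 0.2 0.0
```

Call:
servo_tool(rows=[{"hand": -1, "offset": [0, 0, 0.18], "delta_rot": [0, 0, 0]}, {"hand": -1, "offset": [0, 0, 0], "delta_rot": [0, 0, 0]}, {"hand": 0.6, "offset": [0, 0, 0], "delta_rot": [0, 0, 0]}, {"hand": 0.6, "offset": [0, 0, 0], "delta_rot": [0, 0, 0]}, {"hand": 0.6, "offset": [0, 0, 0], "delta_rot": [0, 0, 0]}, {"hand": 0.6, "offset": [0, 0, -0.4], "delta_rot": [0, 0, 0]}, {"hand": 0.6, "offset": [0, 0, -0.8], "delta_rot": [0, 0, 0]}, {"hand": 0.6, "offset": [0, 0, -0.8], "delta_rot": [0, 0, 0]}])

```text
t: 60.1
tcp_pos: [0.4907, -0.3032, 0.1052]
eef_rot: [3.142, -0.0, -0.557]
contact_force: [0.2, 0.3, 0.0]
finger_gap: 0.074
gripper_force: 0.0
```

Call:
servo_tool(rows=[{"hand": 0.6, "offset": [0, 0, 0], "delta_rot": [0, 0, -0.106]}, {"hand": 0.6, "offset": [0, 0, 0], "delta_rot": [0, 0, -0.106]}, {"hand": 0.6, "offset": [0, 0, 0], "delta_rot": [0, 0, -0.106]}, {"hand": 0.6, "offset": [0, 0, 0], "delta_rot": [0, 0, -0.106]}, {"hand": 0.6, "offset": [0, 0, 0], "delta_rot": [0, 0, 0]}])

```text
t: 60.72
tcp_pos: [0.4907, -0.3035, 0.1044]
eef_rot: [3.141, -0.001, 0.108]
contact_force: [-0.7, -0.6, -0.2]
finger_gap: 0.0746
gripper_force: 0.0
```

```bash
python3 -c "
from h import *
plan(.604,.0166,.1,.11)"
```

```text
t 60.7 offset shares [ 3.693 -7.643  0.11 ] turn z share -0.0011 rows>= 7.6 0.0
```

Call:
servo_tool(rows=[{"hand": 0.6, "offset": [0.46, -0.95, 0], "delta_rot": [0, 0, 0]}, {"hand": 0.6, "offset": [0.46, -0.95, 0], "delta_rot": [0, 0, 0]}, {"hand": 0.46, "offset": [0.46, -0.95, 0], "delta_rot": [0, 0, 0]}, {"hand": 0.6, "offset": [0.46, -0.95, 0], "delta_rot": [0, 0, 0]}, {"hand": 0.6, "offset": [0.46, -0.95, 0], "delta_rot": [0, 0, 0]}, {"hand": 0.6, "offset": [0.46, -0.95, 0], "delta_rot": [0, 0, 0]}, {"hand": 0.6, "offset": [0.46, -0.95, 0], "delta_rot": [0, 0, 0]}, {"hand": 0.6, "offset": [0.47, -1, 0], "delta_rot": [0, 0, 0]}])

```text
t: 61.72
tcp_pos: [0.6044, 0.0184, 0.104]
eef_rot: [3.141, -0.0, 0.105]
contact_force: [-0.3, -0.5, -0.3]
finger_gap: 0.0746
gripper_force: 0.0
```

Call:
servo_tool(rows=[{"hand": 0.6, "offset": [0, 0, 0], "delta_rot": [0, 0, 0]}, {"hand": 0.6, "offset": [0, 0, 0], "delta_rot": [0, 0, 0]}])

```text
t: 61.98
tcp_pos: [0.6037, 0.0168, 0.1037]
eef_rot: [3.141, 0.0, 0.107]
contact_force: [-0.2, -0.4, 0.3]
finger_gap: 0.0744
gripper_force: 0.0
```

```bash
python3 edges.py w12 2>/dev/null; python3 -c "
from h import *
plan(.604,.0166,.0285,.11)"
```

```text
[0.6037 0.0168 0.1037] 0.1075 0.07436319691453093 0.0
225 w0-112 k114-143 w145-239
245 w0-112 k114-239
260 w0-112 k114-143 g144-149 w150-160 g161-163 k167-170 g173-177 k178-182 k196-199 g200-208 k211-215 k217-221 k228-231 k234-237
275 w0-112 k114-142 g143-145 w150-160 g161-164 k169-172 k181-191 k193-202 k204-212 k216-237
290 w0-112 k114-142 g143-150 g152-154 g165-167 k171-174 k176-179 k181-183 k185-189 k191-195 k197-200 k202-211 k215-217 k219-225 k227-235 k237-239
305 w0-112 k114-239
320 w0-27 k29-47 g48-50 w51-112 k114-143 w145-239
t 62.0 offset shares [ 0.011 -0.014  1.879] turn z share -0.002 rows>= 1.9 0.0
```

Call:
servo_tool(rows=[{"hand": 0.6, "offset": [0, -0.01, 0.6], "delta_rot": [0, 0, 0]}, {"hand": 0.6, "offset": [0, 0, 0.7], "delta_rot": [0, 0, 0]}, {"hand": 0.6, "offset": [0, 0, 0.57], "delta_rot": [0, 0, 0]}, {"hand": 0.6, "offset": [0, 0, 0], "delta_rot": [0, 0, 0]}, {"hand": -1, "offset": [0, 0, 0], "delta_rot": [0, 0, 0]}, {"hand": -1, "offset": [0, 0, 0], "delta_rot": [0, 0, 0]}, {"hand": -1, "offset": [0, 0, 0], "delta_rot": [0, 0, 0]}, {"hand": -1, "offset": [0, 0, 0], "delta_rot": [0, 0, 0]}], squeeze=30)

```text
t: 63.02
tcp_pos: [0.6042, 0.0176, 0.0292]
eef_rot: [3.142, -0.001, 0.11]
contact_force: [0.1, -0.4, 3.4]
finger_gap: 0.0427
gripper_force: 30.0
```

Call:
servo_tool(rows=[{"hand": -1, "offset": [0, 0, 0], "delta_rot": [0, 0, 0]}, {"hand": -1, "offset": [-0.3, 0, 0], "delta_rot": [0, 0, 0]}, {"hand": -1, "offset": [-0.5, 0, 0], "delta_rot": [0, 0, 0]}, {"hand": -1, "offset": [-0.5, 0, 0], "delta_rot": [0, 0, 0]}, {"hand": -1, "offset": [-0.6, 0, 0], "delta_rot": [0, 0, 0]}, {"hand": -1, "offset": [-0.6, 0, 0], "delta_rot": [0, 0, 0]}, {"hand": -1, "offset": [-0.6, 0, 0], "delta_rot": [0, 0, 0]}, {"hand": -1, "offset": [-0.5, 0, 0], "delta_rot": [0, 0, 0]}])

```text
t: 64.03
tcp_pos: [0.4607, 0.0017, 0.0291]
eef_rot: [3.141, -0.002, 0.11]
contact_force: [2.9, 0.4, 1.9]
finger_gap: 0.0428
gripper_force: 30.0
```

Call:
servo_tool(rows=[{"hand": -1, "offset": [0, 0, -0.4], "delta_rot": [0, 0, 0]}, {"hand": -1, "offset": [0, 0, -0.9], "delta_rot": [0, 0, 0]}, {"hand": -1, "offset": [0, 0, -1], "delta_rot": [0, 0, 0]}, {"hand": -1, "offset": [0, 0, -1], "delta_rot": [0, 0, 0]}, {"hand": -1, "offset": [0, 0, -0.1], "delta_rot": [0, 0, 0]}, {"hand": -1, "offset": [0, 0, 0], "delta_rot": [0, 0, 0]}])

```text
t: 64.78
tcp_pos: [0.4601, 0.0019, 0.1642]
eef_rot: [-3.141, 0.0, 0.11]
contact_force: [-0.1, 0.0, -1.5]
finger_gap: 0.0428
gripper_force: 30.0
```

```bash
python3 - <<'E'
from h import *
import car
for r in car.carriers(save="t13"):print(r)
yaw=.459;c=np.array([.5565,.2017])
plan(*(c-.15*np.array([np.cos(yaw),np.sin(yaw)])),.168,yaw)
E
```

```text
(array([110., 249.]), 0.4449, 0.4162, 139, 100, 29.8)
(array([149., 234.]), 0.4864, 0.2974, 109, 98, 26.7)
(array([184., 203.]), 0.5743, 0.1884, 168, 74, 25.8)
t 64.8 offset shares [ 0.63  -3.408 -0.108] turn z share -0.2221 rows>= 3.4 1.9
```

Call:
servo_tool(rows=[{"hand": -1, "offset": [0, 0, -0.1], "delta_rot": [0, 0, -0.111]}, {"hand": -1, "offset": [0, 0, 0], "delta_rot": [0, 0, -0.111]}, {"hand": -1, "offset": [0.15, -0.8, 0], "delta_rot": [0, 0, 0]}, {"hand": -1, "offset": [0.15, -0.9, 0], "delta_rot": [0, 0, 0]}, {"hand": -1, "offset": [0.15, -0.9, 0], "delta_rot": [0, 0, 0]}, {"hand": -1, "offset": [0.18, -0.81, 0], "delta_rot": [0, 0, 0]}, {"hand": -1, "offset": [0, 0, 0], "delta_rot": [0, 0, 0]}, {"hand": -1, "offset": [0, 0, 0], "delta_rot": [0, 0, 0]}])

```text
t: 65.82
tcp_pos: [0.4225, 0.1345, 0.1676]
eef_rot: [3.141, 0.002, 0.459]
contact_force: [-0.4, -0.7, -1.3]
finger_gap: 0.0426
gripper_force: 30.0
```

```bash
python3 edges.py w14 2>/dev/null
```

```text
[0.4225 0.1345 0.1676] 0.4585 0.04258928207325719 29.999510943889618
225 b0-113 k114-239
245 b0-113 k114-158 k160-162 k167-171 k174-176 k197-199 k214-219 k221-226 k228-236
260 w0-105 b107-113 k114-161 k163-165 w168-170 w173-181 k187-199 k201-239
275 w0-105 b106-113 k114-160 k162-165 w168-170 g171-174 w175-184 k187-239
290 w0-105 b106-113 k114-165 w168-170 g171-174 w175-181 k187-239
305 w0-105 b107-113 k114-161 k163-184 k186-216 k218-239
320 w0-105 b107-113 k114-239
```

View pics/w14.png

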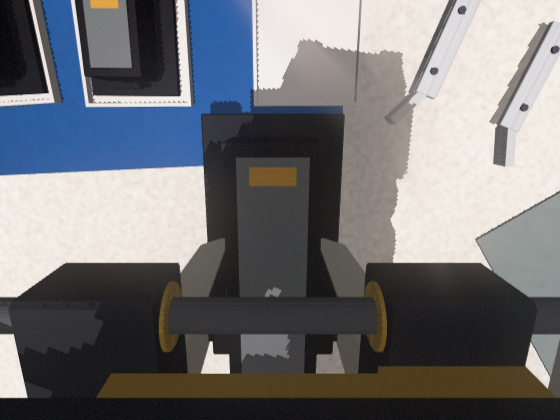

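The wrist view shows the long carrier has been knocked sideways: its left edge is now at column 253 and its near rim at row 106, still square to the tool. The other two carriers are in place. I'll measure the new pose.

```bash
python3 - <<'E'
from h import *
ci=camera_info("wrist");s=read_state();p=s["tcp_pos"][:2];yaw=s["eef_rot"][2];t=np.array([np.cos(yaw),np.sin(yaw)]);n=np.array([-t[1],t[0]])
f=lambda uv,z:np.c_[(proj(ci,uv,z)-p)@t,(proj(ci,uv,z)-p)@n]
im=cv2.imread("pics/w14.png").astype(int);b=im[...,0]-im[...,2]>30
L=[]
for r in range(5,100,15):
    i=230+np.flatnonzero(~b[r,230:300])[0];L.append([i-.5,r])
l=f(L,.014);print(np.array(L)[:,0],l.round(4).tolist())
a=np.polyfit(l[:,0],l[:,1],1);print("left-edge angle rel tool",np.degrees(a[0]))
rim=f([[262,106.5],[320,106]],.014);print("rim",rim)
for r in(20,40,60,100):print(r,im[r,340:372].max(1))
k=[(np.flatnonzero(im[r,150:400].max(1)<70)+150) for r in(125,140)]
print("foot",f([[272,113.3]],.1476)[0,0]-.074,[f([[q.min()-.5,125],[q.max()+.5,125]],.1476)[:,1] for q in k])
t13=cv2.imread("pics/t13.png");cv2.imwrite("pics/t13c.png",cv2.resize(t13[150:270,130:280],None,fx=4,fy=4,interpolation=cv2.INTER_CUBIC))
E
```

```text
[251.5 252.5 252.5 252.5 252.5 253.5 253.5] [[0.158, 0.0167], [0.1466, 0.0161], [0.135, 0.0162], [0.1232, 0.0164], [0.1112, 0.0166], [0.0989, 0.0159], [0.0863, 0.0161]]
left-edge angle rel tool 0.33341001949781585
rim [[ 0.07647952  0.00860268]
 [ 0.07690699 -0.04332846]]
20 [241 242 241 242 242 242 241 242 241 241 242 241 241 241 241 241 240 238
 203 143 178 239 240 239 240 239 238 236 237 237 239 240]
40 [242 242 242 242 242 241 241 242 242 241 241 241 241 242 241 240 238 185
 121 174 239 240 239 234 232 230 232 233 235 237 235 233]
60 [143 140 144 142 142 142 143 140 141 139 139 140 139 140 141 139 112  97
 117 142 141 140 141 143 143 148 150 149 152 154 153 155]
100 [138 140 139 140 137 137 138 137 138 139 139 139 139 137 114 105 128 139
 139 140 140 143 143 141 137 137 138 138 140 140 138 136]
foot -0.0036170123079164174 [array([ 0.03687343, -0.0382755 ]), array([ 0.03634433, -0.03774617])]
```

Call:
servo_tool(rows=[{"hand": -1, "offset": [0.7, 0.15, 0], "delta_rot": [0, 0, 0]}, {"hand": -1, "offset": [0.85, 0.15, 0], "delta_rot": [0, 0, 0]}, {"hand": -1, "offset": [0.85, 0.15, 0], "delta_rot": [0, 0, 0]}, {"hand": -1, "offset": [0.85, 0.15, 0.3], "delta_rot": [0, 0, 0]}, {"hand": -1, "offset": [0.83, 0.15, 0.6], "delta_rot": [0, 0, 0]}, {"hand": -1, "offset": [0, 0, 0.8], "delta_rot": [0, 0, 0]}, {"hand": -1, "offset": [0, 0, 0.6], "delta_rot": [0, 0, 0]}, {"hand": -1, "offset": [0, 0, 0.3], "delta_rot": [0, 0, 0]}])

```text
t: 66.88
tcp_pos: [0.5822, 0.1788, 0.0628]
eef_rot: [3.142, 0.003, 0.457]
contact_force: [0.6, 0.1, -1.4]
finger_gap: 0.043
gripper_force: 30.0
```

```bash
python3 -c "
from h import *
t=np.array([np.cos(.4585),np.sin(.4585)]);n=np.array([-t[1],t[0]]);c=np.array([.4225,.1345])+t*.1633-n*.03
print(c,'carrier',c-t*.0036-n*.0007);plan(*c,.035,.4585);print(read_state()['gripper_force'])"
```

```text
[0.58221206 0.17987563] carrier [0.5792937  0.17765456]
t 66.9 offset shares [ 0.013 -0.023  0.695] turn z share -0.0012 rows>= 0.7 0.0
29.999598562717438
```

Call:
servo_tool(rows=[{"hand": -1, "offset": [0, -0.01, 0.25], "delta_rot": [0, 0, 0]}, {"hand": -1, "offset": [0, 0, 0.2], "delta_rot": [0, 0, 0]}, {"hand": -1, "offset": [0, 0, 0.12], "delta_rot": [0, 0, 0]}, {"hand": -1, "offset": [0, 0, 0.06], "delta_rot": [0, 0, 0]}, {"hand": -1, "offset": [0, 0, 0], "delta_rot": [0, 0, 0]}])

```text
t: 67.5
tcp_pos: [0.5825, 0.181, 0.0395]
eef_rot: [3.142, -0.0, 0.459]
contact_force: [-0.3, 0.1, -0.7]
finger_gap: 0.043
gripper_force: 30.0
```

Call:
servo_tool(rows=[{"hand": -1, "offset": [0, 0, 0.06], "delta_rot": [0, 0, 0]}, {"hand": -1, "offset": [0, 0, 0.06], "delta_rot": [0, 0, 0]}, {"hand": -1, "offset": [0, 0, 0], "delta_rot": [0, 0, 0]}])

```text
t: 67.88
tcp_pos: [0.5826, 0.181, 0.0351]
eef_rot: [-3.142, -0.001, 0.459]
contact_force: [-1.1, -0.6, 4.8]
finger_gap: 0.0426
gripper_force: 30.0
```

Call:
servo_tool(rows=[{"hand": 0.3, "offset": [0, 0, 0], "delta_rot": [0, 0, 0]}, {"hand": 0.3, "offset": [0, 0, 0], "delta_rot": [0, 0, 0]}, {"hand": 0.3, "offset": [0, 0, 0], "delta_rot": [0, 0, 0]}, {"hand": 0.3, "offset": [0, 0, -0.5], "delta_rot": [0, 0, 0]}, {"hand": 0.3, "offset": [0, 0, -0.9], "delta_rot": [0, 0, 0]}, {"hand": 0.3, "offset": [0, 0, -1], "delta_rot": [0, 0, 0]}, {"hand": 0.3, "offset": [0, 0, -1], "delta_rot": [0, 0, 0]}, {"hand": 0.3, "offset": [-0.9, 0, 0], "delta_rot": [0, 0, 0]}])

```text
t: 68.88
tcp_pos: [0.5531, 0.1664, 0.1734]
eef_rot: [3.141, -0.007, 0.459]
contact_force: [-0.7, -0.6, -0.7]
finger_gap: 0.0606
gripper_force: 0.0
```

Call:
servo_tool(rows=[{"hand": 0.3, "offset": [-0.9, 0, 0], "delta_rot": [0, 0, 0]}, {"hand": 0.3, "offset": [-0.9, 0, 0], "delta_rot": [0, 0, 0]}, {"hand": 0.3, "offset": [-0.6, 0, 0], "delta_rot": [0, 0, 0]}, {"hand": 0.3, "offset": [0, 0, 0], "delta_rot": [0, 0, 0]}, {"hand": 0.3, "offset": [0, 0, 0], "delta_rot": [0, 0, 0]}])

```text
t: 69.5
tcp_pos: [0.4652, 0.1231, 0.1708]
eef_rot: [3.142, -0.001, 0.459]
contact_force: [0.1, 0.3, 0.1]
finger_gap: 0.0605
gripper_force: 0.0
```

```bash
python3 - <<'E'
from h import *
a=cv2.resize(camera("wrist")[0:260,:,::-1],(560,260));ci=camera_info("top");im=camera("top")[:,:,::-1].copy()
cv2.imwrite("pics/t15.png",im)
c=cv2.resize(im[155:310,70:430],None,fx=560/360,fy=560/360,interpolation=cv2.INTER_CUBIC)
cv2.imwrite("pics/fin.png",np.vstack([a,c]))
g=im.max(2);poly=np.zeros(g.shape,np.uint8);cv2.fillPoly(poly,[np.array([[317,171],[417,228],[384,293],[279,238]])],1)
for r in rects((g>105)&(poly==1),ci,.05,100):print("lid",r)
E
```

```text
lid (array([384., 257.]), 0.4053, -0.3977, 109, 53, -30.7)
lid (array([351., 229.]), 0.4892, -0.3043, 139, 53, -32.0)
lid (array([317., 206.]), 0.5592, -0.2043, 79, 52, -35.1)
```

View pics/fin.png

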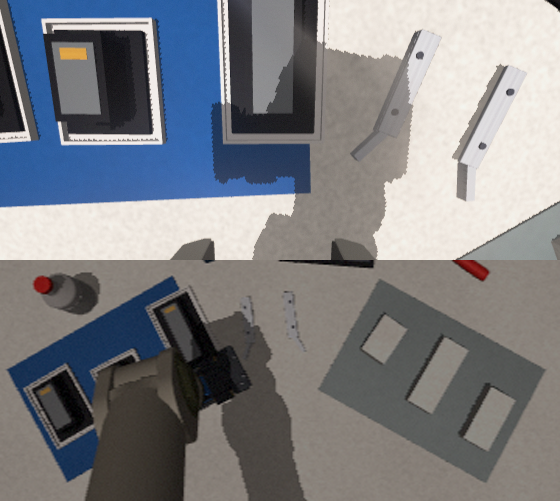

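The final views show all three trays inside their carriers and all three lids open side down on the grey mat, with the measured lid sizes matching. I'll hand in.

```bash
python3 -c "
from station import *
print(close_job())"
```

```text
the job is handed in; nothing more can be done
None
```

I've handed the job in: the cameras showed all three trays in their matching carriers and all three lids open side down on the grey mat; `close_job()` returned no verdict.

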